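Close a pipe coupling over its two bolts on the tilted stand

TASK

A pipe coupling is being made up on the tilted stand: its lower half and gasket are in place and the two bolts stand up. Take the loose top half of the same size from the bench, not the larger one beside it, and lower it over both bolts at once until its bolt pads lie flush on those of the lower half. Let it down under control rather than dropping it, let go, and leave everything else on the bench where it is.

Things in the scene. Friction and masses are not known exactly. Their poses are not given: they have to be found in the camera images.
- top_half: Loose coupling half to be fitted, red painted iron: an arch (half ring of outer radius 54 mm, 46 mm wide) standing on two flat bolt pads, 158 mm long over the pads, 54 mm high, 0.34 to 0.59 kg. Origin: centre of the half ring, at pad underside level; x from pad to pad, y along the pipe axis (the 46 mm width), z up through the crown. The same either way round (half turn about z).
- hole_a (a point): Bolt hole in one pad of the top half, on its underside, at x = +62 mm, y = 0 of the top half; a second, like hole is at x = -62 mm. Both are round, 14.5 mm in diameter, straight through the 16 mm thick pads along z. The pads are 34 mm long and 32 mm wide.
- crown (a point): Top of the top half's arch: x = y = 0, z = 54 mm of the top half. Below it the two side faces (y = +23 and -23 mm) are flat, parallel and 16 mm tall (z 38 to 54 mm) and can be gripped across the 46 mm. Under the arch it is hollow: flanges down to radius 38 mm at both sides, each 8 mm thick, wall between them at radius 47 mm.
- large_half: Coupling half of the next larger size, same shape and paint, standing the same way on the bench: 182 mm long over the pads, 64 mm high, 48 mm wide, holes at x = +74 and -74 mm. Does not fit; to be left alone. Origin and axes as for the top half. Which of the two stands nearer to the stand varies.
- lower_half: Lower coupling half, same size as the top half, fixed in the stand crown down. Origin: centre of its parting plane, midway between the bolts, 135 mm above the bench. z points out along the bolts, 30 degrees from vertical, leaning to the stand's -x; x from pad to pad, rising to the stand's +x; y level. With the top half home, both origins and z axes coincide, x axes parallel or opposite.
- bolt_low (a point): Tip of the lower bolt (x = -62 mm, y = 0, z = 34 mm of the lower half), nearer to the robot. Both bolts are 10 mm in diameter and stand 34 mm out of the pads (z = 0), the last 5 mm tapered to 6 mm. The black gasket ring between them (radius 44.5 mm, 24 mm wide along y) rises 44.5 mm above z = 0; the top half goes over it with 2 to 3 mm of room.
- bolt_high (a point): Tip of the higher bolt, the one farther from the robot: x = +62 mm, y = 0, z = 34 mm of the lower half.
- stand: Grey steel stand that carries the lower half, fixed to the bench; place and direction vary: base plate 210 x 120 x 12 mm, a bed inclined 30 degrees on two cheeks, two steel posts under the bolt pads. Origin on the bench straight below the lower half's origin; base from x = -65 to +145 mm, y = -60 to +60 mm; z up; its x axis turned by -6 to +34 degrees from the world's.
- gasket_a: Loose black rubber gasket ring lying flat on the bench, 94 mm across, 26 mm high; origin at the middle of its underside. To be left alone.
- gasket_b: A second gasket ring like the first, lying flat. To be left alone.
- lube_tub: Closed white plastic tub with a grey lid, 82 mm across, 75 mm high, on the bench; origin at the middle of its underside. To be left alone.
- ring_spanner: Steel ring spanner lying on the bench, 190 mm long along its x axis; origin at its middle, underside. To be left alone.
- loose_bolt: A single bolt lying on the bench, 62 mm long, 10 mm shank; origin below its middle. To be left alone.
- loose_nut: A single flange nut lying on the bench, 21 mm across, 10 mm high; origin at the middle of its underside. To be left alone.
Not all that is in view belongs to the job. What is shaped like the top_half but white is not meant.

How it is judged:
At the end, for the whole second after the job is handed in: The top half sits crown up on both bolts with its pads flush on the lower half's pads (origins within 5 mm, within 3 mm along the bolts, faces parallel within 3 degrees), released and at rest; the larger half, gaskets, tub, spanner, loose bolt and loose nut are still within 20 mm of where they were (distance between top_half and lower_half below 0.005 m and z of top_half in the frame of lower_half between -0.003 and 0.003 m and angle between the z axis of top_half and the z axis of lower_half, either way round below 0.05 rad and angle between the x axis of top_half and the x axis of lower_half, either way round below 0.1 rad and angle between top_half's own z axis and vertical below 0.8 rad and linear speed of top_half below 0.02 m/s and contact force between top_half and the fingers below 0.1 N and distance of each of large_half, gasket_a, gasket_b, lube_tub, ring_spanner, loose_bolt, loose_nut from where it was at the start of the episode below 0.02 m); the robot touches nothing.
It fails at once if the top half is dropped or thrown onto the bolts (faster than 0.3 m/s within 50 mm of home) (distance between top_half and lower_half below 0.05 m and linear speed of top_half above 0.3 m/s).
It fails at once if the larger half is moved by more than 20 mm (distance of large_half from where it was at the start of the episode above 0.02 m).
It fails at once if a gasket, the tub, the spanner, the loose bolt or the loose nut is moved by more than 20 mm (distance of any of gasket_a, gasket_b, lube_tub, ring_spanner, loose_bolt, loose_nut from where it was at the start of the episode above 0.02 m).
It also fails if it takes over 48 s, if anything falls off the work surface, if the arm or the gripper's body presses on something with over 40 N, if the wrist force passes 120 N, or if a joint passes its speed limit or range.

ROBOT

A 6-joint arm with a two-finger parallel gripper is mounted at the origin on the work surface. World frame = base frame: x ahead of the robot, y to its left, z up, the work surface at z = 0. Lengths are in m, angles in rad, forces in N, time in s.
With the tool pointing down it reaches from about 0.375 to 0.9 m from the base axis. Payload 3.1 kg.
Tool frame: the origin (TCP) lies midway between the tips of the shut fingers; the grasp point (between the pads) lies 19 mm behind it (manip.hold_point_z is the distance from the TCP to the grasp point, in m); x points along the fingers, y is the direction in which the jaws open and shut, and the axes are right-handed (so a half turn about x gives the same grasp; the last joint's range is limited). The gripper opens to 85 mm and grips with 20 to 120 N. Pads are 22 mm wide; open, the fingers measure 114 mm over their backs; the gripper's body (76 mm by 85 mm) begins 54 mm behind the grasp point. The pads swing forward as they close: fully open they stand 13 mm farther back than shut.
Start: joints at [-1.52, 0.527, 1.433, -0, 1.181, -0.178], TCP at [0.142, -0.609, 0.231] pointing down, gripper open.
Joint ranges: [-3.08, 3.08], [-0.75, 2.2], [0.22, 2.44], [-1.43, 4.57], [0, 2.65], [-2.85, 2.85]. Speed limits (rad/s): [2.79, 2.79, 3.14, 3.14, 3.14, 3.14].

INTERFACE

Orientations are given as a unit quaternion [x, y, z, w].
In Python, from station import manip, snapshot gives the robot as it stands.
- The arm moves only by the tool play_rows, never from a script. Its argument "series" is a list of rows, each a list of 4 numbers: the shift along the tool's x, y, z in m, then the turn about the tool's x in degrees. In form: [[tx, ty, tz, spin], ...]. A call has 1 to 20 rows; each row is the pose to reach, as a shift and turn from the pose measured when the call began, along the tool's axes at that moment; what a row does not reach only later rows make up. A row lasts 1/10 s, in which the tool goes at most 50 mm and 8.59 degrees, less where a joint would pass 70% of its speed; a pose out of reach is approached as far as the arm can. A call with a gripper value outside its range is refused whole. "claw" is the opening in per cent of the stroke, from 0 (shut) to 100 (fully open), set as the call begins (left out, the last holds). The fingers move at their own pace and stop on an object; "force" is the grip in N (left out, the last holds). Time passes only in rows, so rows that repeat a pose let the fingers close. It gives the time, the measured TCP pose, the force and the opening at its end, in the units of the state.
- manip.sense(): the state, without advancing time (a new reading comes with each control period).
- snapshot(name): name is "scene" or "top"; returns a dict with "image" (420x560x3 uint8, blue, green, red), "depth" (420x560 float32, m along the optical axis (not along the pixel's ray), 0 where there is no reading), "fov_y" (degrees; the focal length in pixels is half the picture's height over the tangent of half this angle, whatever the lens; pixels are square), "cx", "cy" (the principal point, pixels), "R" (3x3) and "t" (3): a world point X has camera coordinates R X + t. Camera axes: x right, y down, z forward; pixel columns grow to the right and rows downward; lengths in m; the calibration is good to about 2 mm. A picture is of the moment at which its call begins.
- manip.sign_off(): hands the job in, once; it reports no verdict.
The state is a dict: "t": time; "q": joint angles; "qd": joint speeds; "tau": joint torques, N m; "tcp_pos": TCP position; "tool_rot": TCP orientation; "force": force on the tool from outside, world axes, zero at the start; "ft_torque": the same for the moment, N m; "finger_gap": opening from 0.0 (shut) to 1.0 (fully open).
Only numpy, scipy, OpenCV 4.12 (cv2) and the standard library are available. Lean on these libraries where they do the work, as an engineer would, in place of code of your own. Each camera call takes 0.05 s, during which the arm holds its last target.

## Working session

There is one attempt and no reset: what is moved stays moved. The work goes in short steps, Python scripts to look and compute and a tool call to move; the robot and the scene stay as the last step left them, time stands still between calls to the robot, and variables do not carry over. Pictures are saved under pics/ and viewed, and the job is handed in when it is done.

Besides the shell and the picture viewer there is one more tool, called after "Emit:" as name([rows], argument=value, ...), one row to a line, values as JSON. play_rows: Moves the arm, as the interface text tells. Its arguments: {"type":"object","properties":{"series":{"type":"array","items":{"type":"array","items":{"type":"number"}}},"claw":{"type":"number"},"force":{"type":"number"}},"required":["series"]}

```bash
ls; mkdir -p pics; cat > h.py <<'E'
import numpy as np,cv2,pickle
from station import manip,snapshot
def save(n,tag):
    s=snapshot(n); cv2.imwrite(f'pics/{tag}.png',s['image']); pickle.dump(s,open(f'{tag}.pkl','wb')); return s
def ld(tag): return pickle.load(open(f'{tag}.pkl','rb'))
def f(s): return s['image'].shape[0]/2/np.tan(np.radians(s['fov_y'])/2)
def P(s,u,v,d=None):
    d=s['depth'][int(v),int(u)] if d is None else d
    c=np.array([(u-s['cx'])/f(s)*d,(v-s['cy'])/f(s)*d,d]); return s['R'].T@(c-s['t'])
def cloud(s):
    h,w=s['depth'].shape; u,v=np.meshgrid(np.arange(w),np.arange(h)); d=s['depth']
    c=np.stack([(u-s['cx'])/f(s)*d,(v-s['cy'])/f(s)*d,d],-1); return (c-s['t'])@s['R']
def proj(s,X):
    c=np.asarray(X)@s['R'].T+s['t']; return np.stack([c[...,0]/c[...,2]*f(s)+s['cx'],c[...,1]/c[...,2]*f(s)+s['cy']],-1)
E
python3 - <<'E'
from h import *
for n in('scene','top'):
    s=save(n,n+'1'); print(n,s['fov_y'],s['cx'],s['cy'],s['R'].round(3),s['t'])
print(manip.sense()); print(dir(manip),manip.hold_point_z)
E
```

```text
pics
scene 49.79485940415947 281.59398439534624 210.53943775200517 [[ 0.778  0.628 -0.014]
 [ 0.522 -0.659 -0.541]
 [-0.349  0.414 -0.841]] [-0.39961463 -0.1602401   1.49405203]
top 52.25277300602112 273.6544529783724 215.57929751327558 [[-0.02  -1.    -0.008]
 [-0.985  0.021 -0.171]
 [ 0.171  0.004 -0.985]] [0.04879815 0.4825407  1.10649659]
{'t': 0.1, 'q': array([-1.52049080e+00,  5.28378459e-01,  1.43378986e+00,  1.46024199e-05,
        1.18141591e+00, -1.78508521e-01]), 'qd': array([ 0.00042522, -0.00132216, -0.0038597 , -0.00034943,  0.00082123,
       -0.00105164]), 'tau': array([-1.33162875e-04, -4.43304884e+01, -1.78587091e+01, -2.81348321e-04,
        3.91051974e-03,  4.70797076e-06]), 'tcp_pos': array([ 0.14175814, -0.60803862,  0.23042326]), 'tool_rot': array([ 0.70253392,  0.081422  , -0.70243418,  0.08001725]), 'force': array([-0.6010493 , -0.10754698,  0.0463328 ]), 'ft_torque': array([-0.00476093,  0.00951932,  0.02019598]), 'finger_gap': 0.9992038509351405}
['PlanningError', '__class__', '__delattr__', '__dict__', '__dir__', '__doc__', '__eq__', '__format__', '__ge__', '__getattribute__', '__getstate__', '__gt__', '__hash__', '__init__', '__init_subclass__', '__le__', '__lt__', '__module__', '__ne__', '__new__', '__reduce__', '__reduce_ex__', '__repr__', '__setattr__', '__sizeof__', '__str__', '__subclasshook__', '__weakref__', 'hold_point_z', 'sense', 'sign_off'] 0.0187
```

View pics/scene1.png

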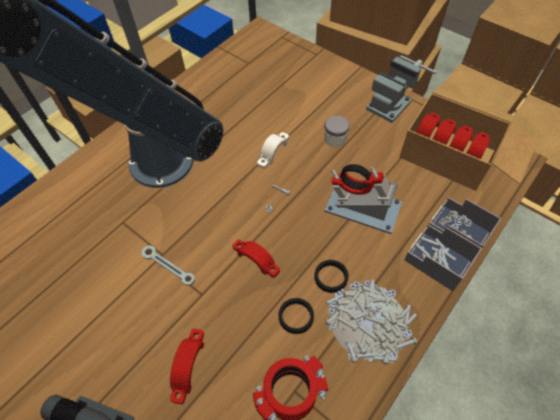

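View pics/top1.png

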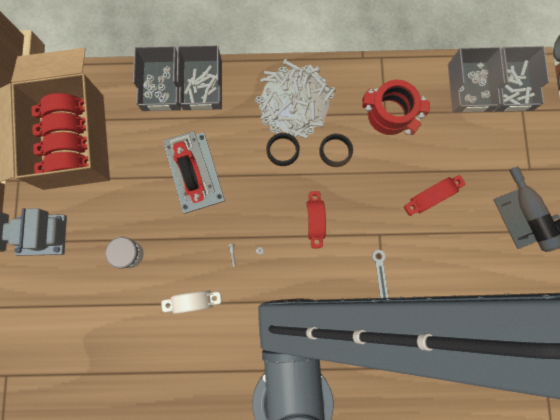

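The top view shows one red half at about (317,220), a longer one at (435,195), and the stand at (190,172). The white one at (190,302) is a distractor. Next I'll measure them.

```bash
python3 - <<'E'
from h import *
s=ld('top1');C=cloud(s);im=s['image'].astype(int)
red=((im[...,2]>100)&(im[...,1]<70)&(im[...,0]<70)).astype(np.uint8)
n,L,st,ce=cv2.connectedComponentsWithStats(red)
for i in range(1,n):
    if st[i,4]<60: continue
    p=C[(L==i)&(s['depth']>0)]
    q=np.float32(p[:,:2]); r=cv2.minAreaRect(q)
    print(st[i],ce[i].round(0),'mean',p.mean(0).round(3),'zmin/max',p[:,2].min().round(3),p[:,2].max().round(3),'rect',np.round(r[0],3),np.round(r[1],3),round(r[2],1))
for u,v in((300,185),(420,230),(280,250)): print(P(s,u,v))
def crop(tag,x,y,w,h,k,o):
    a=ld(tag)['image'][y:y+h,x:x+w]; cv2.imwrite(f'pics/{o}.png',cv2.resize(a,None,fx=k,fy=k,interpolation=cv2.INTER_CUBIC))
crop('top1',150,120,90,100,6,'c_stand'); crop('scene1',310,150,110,90,6,'c_stand2'); crop('top1',280,170,80,90,6,'c_half')
E
```

```text
[ 363   81   66   54 1465] [392. 109.] mean [ 0.763 -0.286  0.078] zmin/max -0.002 0.105 rect [ 0.774 -0.3  ] [0.166 0.12 ] 45.3
[  31   93   57   80 3050] [ 58. 132.] mean [0.712 0.608 0.094] zmin/max 0.006 0.114 rect [0.725 0.626] [0.242 0.16 ] 6.7
[174 142  30  60 416] [190. 169.] mean [0.591 0.247 0.129] zmin/max 0.087 0.176 rect [0.583 0.25 ] [0.135 0.044] 16.2
[404 176  61  39 946] [434. 195.] mean [ 0.531 -0.394  0.044] zmin/max 0.002 0.068 rect [ 0.537 -0.406] [0.045 0.182] 27.8
[307 192  19  56 761] [316. 219.] mean [ 0.471 -0.075  0.039] zmin/max -0.001 0.059 rect [ 0.475 -0.076] [0.153 0.049] 1.6
[ 0.57753744 -0.03707412 -0.00435128]
[ 0.44169804 -0.36335355  0.00061594]
[ 0.39486085  0.02353295 -0.00340532]
```

View pics/c_stand.png

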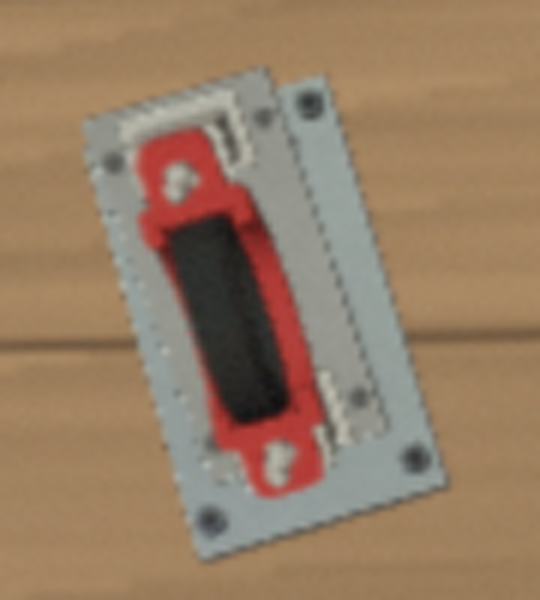

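View pics/c_stand2.png

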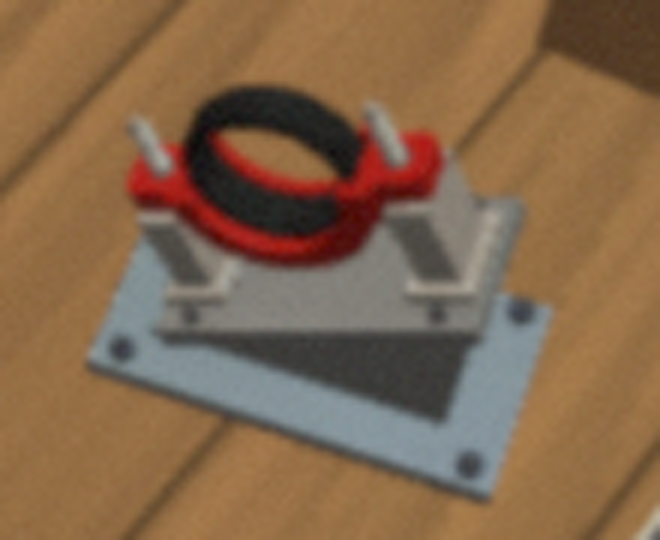

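View pics/c_half.png

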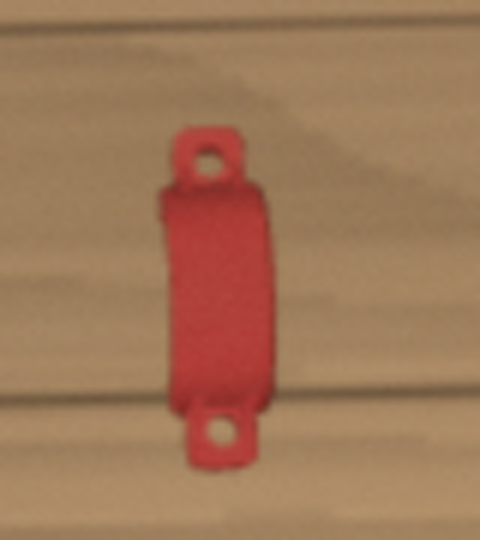

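```bash
cat > fit.py <<'E'
from h import *
from scipy.optimize import least_squares
t=ld('top1');c=ld('scene1')
def o(cx,cy,x,y,k=6): return np.array([(cx+.5)/k-.5+x,(cy+.5)/k-.5+y])
def lh(p):
    x,y,a=p; ca,sa=np.cos(a),np.sin(a); Rz=np.array([[ca,-sa,0],[sa,ca,0],[0,0,1]])
    b=np.radians(30); Ry=np.array([[np.cos(b),0,-np.sin(b)],[0,1,0],[np.sin(b),0,np.cos(b)]])
    return Rz,Rz@Ry
def S(p,q): Rz,_=lh(p); return Rz@np.array(q)+[p[0],p[1],0]
def Lw(p,q): _,R=lh(p); return R@np.array(q)+[p[0],p[1],.135]
E
python3 - <<'E'
from fit import *
obs=[(t,S,(-.065,.06,.012),o(205,560,150,120)),(t,S,(-.065,-.06,.012),o(448,485,150,120)),(t,S,(.145,-.06,.012),o(325,75,150,120)),
(c,S,(-.065,-.06,.012),o(88,364,310,150)),(c,S,(.145,-.06,.0),o(488,500,310,150)),(c,S,(.145,.06,.012),o(552,303,310,150)),
(c,Lw,(-.062,0,.034),o(134,121,310,150)),(c,Lw,(.062,0,.034),o(373,105,310,150))]
def fun(p,ob=obs): return np.concatenate([proj(s,F(p,q))-u for s,F,q,u in ob])
for ob in (obs,obs[:3],obs[3:],obs[6:]):
    r=least_squares(fun,[.59,.25,.28],kwargs=dict(ob=ob)); print(r.x[:2].round(4),np.degrees(r.x[2]).round(2)); print(r.fun.reshape(-1,2).round(1).tolist())
r=least_squares(fun,[.59,.25,.28]); p=r.x; np.save('stand.npy',p)
# overlay
for s,tag,(x,y,w,h) in((t,'ot',(150,120,90,100)),(c,'oc',(310,150,110,90))):
    k=6; a=cv2.resize(s['image'][y:y+h,x:x+w],None,fx=k,fy=k,interpolation=cv2.INTER_CUBIC)
    def d(X,col): 
        u=proj(s,X); cv2.circle(a,(int((u[0]-x+.5)*k),int((u[1]-y+.5)*k)),3,col,-1)
    for sg in(-1,1):
        for z in(0,.017,.034): d(Lw(p,(sg*.062,0,z)),(0,255,0))
        for yy in(-.016,.016): d(Lw(p,(sg*.079,yy,0)),(255,0,0))
    for th in np.linspace(0,np.pi,15):
        for yy in(-.012,.012): d(Lw(p,(.0445*np.cos(th),yy,.0445*np.sin(th))),(0,255,255))
    for q in((-.065,.06),(-.065,-.06),(.145,.06),(.145,-.06)): d(S(p,(*q,.012)),(255,0,255))
    cv2.imwrite(f'pics/{tag}.png',a)
E
```

```text
[0.5808 0.2513] 17.02
[[-1.0, 0.1], [0.1, -0.7], [-1.0, -0.8], [-0.6, -0.4], [-0.1, 0.9], [-0.1, 0.1], [-0.6, 0.2], [-0.8, 0.2]]
[0.5796 0.2496] 16.58
[[-0.6, 0.4], [0.6, -0.1], [0.0, -0.4]]
[0.5814 0.2526] 17.34
[[-0.1, -0.4], [0.5, 0.6], [0.2, -0.3], [-0.2, 0.1], [-0.4, -0.1]]
[0.582  0.2531] 17.06
[[0.1, 0.0], [-0.1, -0.0]]
```

View pics/ot.png

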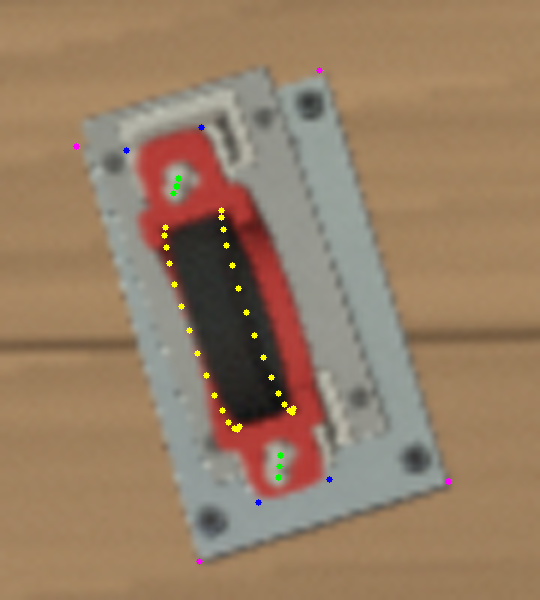

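View pics/oc.png

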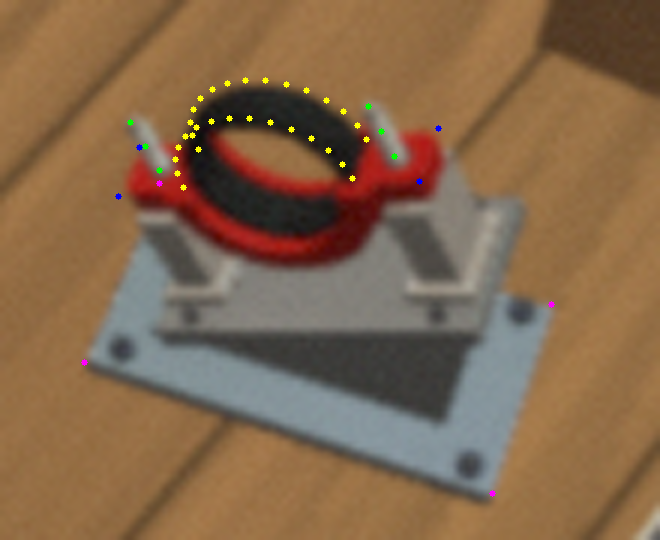

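```bash
python3 - <<'E'
from fit import *
# top half: pad top ring of hole ; intersect ray with z=.016
def ray(s,u,z):
    C=-s['R'].T@s['t']; d=P(s,u[0],u[1],1.)-C; return C+d*(z-C[2])/d[2]
a=ray(t,o(209,158,280,170),.016);b=ray(t,o(222,431,280,170),.016)
print(a,b,np.linalg.norm(a-b),(a+b)/2,np.degrees(np.arctan2(*(a-b)[1::-1])))
x,y,w,h=225,230,65,55
cv2.imwrite('pics/c3.png',cv2.resize(c['image'][y:y+h,x:x+w],None,fx=10,fy=10,interpolation=cv2.INTER_CUBIC))
from scipy.spatial.transform import Rotation as R
print(R.from_quat(manip.sense()['tool_rot']).as_matrix().round(3))
E
```

```text
[ 0.54065802 -0.07471187  0.016     ] [ 0.41433283 -0.07601902  0.016     ] 0.12633194382679633 [ 0.47749542 -0.07536544  0.016     ] 0.592850364295407
[[-0.     0.227 -0.974]
 [ 0.002 -0.974 -0.227]
 [-1.    -0.002 -0.   ]]
```

View pics/c3.png

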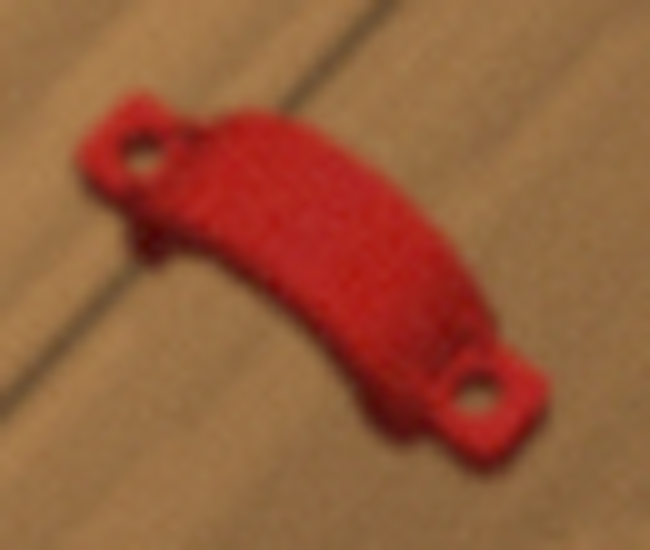

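```bash
python3 - <<'E'
from fit import *
def ray(s,u,z):
    C=-s['R'].T@s['t']; d=P(s,u[0],u[1],1.)-C; return C+d*(z-C[2])/d[2]
a=ray(c,o(145,147,225,230,10),.016);b=ray(c,o(479,389,225,230,10),.016)
print(a,b,np.linalg.norm(a-b),(a+b)/2,np.degrees(np.arctan2(*(b-a)[1::-1])))
E
```

```text
[ 0.41590724 -0.07416335  0.016     ] [ 0.54010241 -0.07330635  0.016     ] 0.12419812782399227 [ 0.47800483 -0.07373485  0.016     ] 0.3953626074775361
```

```bash
cat >> h.py <<'E'
from scipy.spatial.transform import Rotation as Rot
def go(X,yang=None):
    s=manip.sense(); M=Rot.from_quat(s['tool_rot']).as_matrix(); d=M.T@(np.array(X)-s['tcp_pos'])
    a=np.degrees(np.arctan2(M[1,1],M[0,1])); sp=None if yang is None else -(yang-a)
    print('shift mm',(d*1000).round(1),'spin',sp,'dist',np.linalg.norm(d).round(4),'tool x',M[:,0].round(4))
def st():
    s=manip.sense(); M=Rot.from_quat(s['tool_rot']).as_matrix()
    print('t',s['t'],'tcp',s['tcp_pos'].round(4),'F',s['force'].round(1),'T',s['ft_torque'].round(2),'gap',s['finger_gap'].round(3),'yang',np.degrees(np.arctan2(M[1,1],M[0,1])).round(2),'x',M[:,0].round(3),'q',s['q'].round(2))
E
python3 -c "
from h import *
go([.478,-.0745,.13],-89.5)"
```

```text
shift mm [ 101.5 -443.2 -448.5] spin 12.609781479757544 dist 0.6386 tool x [-1.e-04  2.e-03 -1.e+00]
```

Emit:
play_rows([
  [0,-0.03,-0.03,1],
  [0.01,-0.06,-0.06,2],
  [0.015,-0.09,-0.09,3],
  [0.02,-0.12,-0.12,4],
  [0.025,-0.15,-0.15,5],
  [0.03,-0.18,-0.18,6],
  [0.04,-0.21,-0.21,7],
  [0.05,-0.24,-0.24,8],
  [0.06,-0.27,-0.27,9],
  [0.07,-0.3,-0.3,10],
  [0.08,-0.33,-0.33,11],
  [0.09,-0.36,-0.363,12],
  [0.1,-0.39,-0.395,12.6],
  [0.1015,-0.42,-0.425,12.6],
  [0.1015,-0.4432,-0.4485,12.6],
  [0.1015,-0.4432,-0.4485,12.6],
  [0.1015,-0.4432,-0.4485,12.6],
  [0.1015,-0.4432,-0.4485,12.6],
], claw=100, force=40)

```text
t: 1.9
tcp_pos: [0.4774, -0.0751, 0.1298]
tool_rot: [-0.707, -0.004, 0.707, -0.002]
force: [0.7, 0.4, -0.3]
finger_gap: 1.0
```

```bash
python3 -c "
from h import *
st();go([.478,-.0745,.022],-89.5)
save('top','top2');s=save('scene','scene2')"
```

```text
Traceback (most recent call last):
  File "h.py", line 22, in st
    print('t',s['t'],'tcp',s['tcp_pos'].round(4),'F',s['force'].round(1),'T',s['ft_torque'].round(2),'gap',s['finger_gap'].round(3),'yang',np.degrees(np.arctan2(M[1,1],M[0,1])).round(2),'x',M[:,0].round(3),'q',s['q'].round(2))
                                                                                                           ^^^^^^^^^^^^^^^^^^^^^
AttributeError: 'float' object has no attribute 'round'
```

```bash
sed -i "s/s\['finger_gap'\].round(3)/round(s['finger_gap'],3)/" h.py; python3 -c "
from h import *
st();go([.478,-.0745,.022],-89.5)
save('top','top2');s=save('scene','scene2')
a=s['image'][180:330,180:330];cv2.imwrite('pics/c4.png',cv2.resize(a,None,fx=4,fy=4,interpolation=cv2.INTER_CUBIC))"
```

```text
t 1.9 tcp [ 0.4774 -0.0751  0.1298] F [ 0.7  0.4 -0.3] T [ 0.05 -0.04  0.03] gap 1.0 yang -89.53 x [-0.001  0.002 -1.   ] q [-0.39  0.5   1.88  0.    0.76  1.17]
shift mm [107.8  -0.3  -0.7] spin -0.029963621771571525 dist 0.1078 tool x [-9.e-04  2.e-03 -1.e+00]
```

View pics/c4.png

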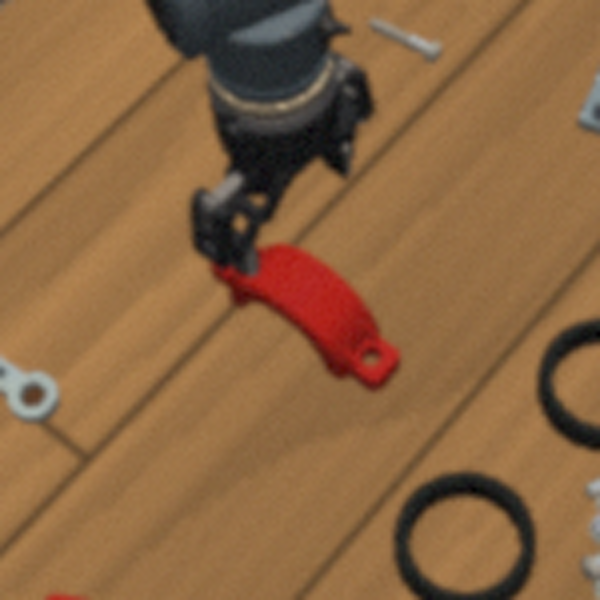

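View pics/top2.png

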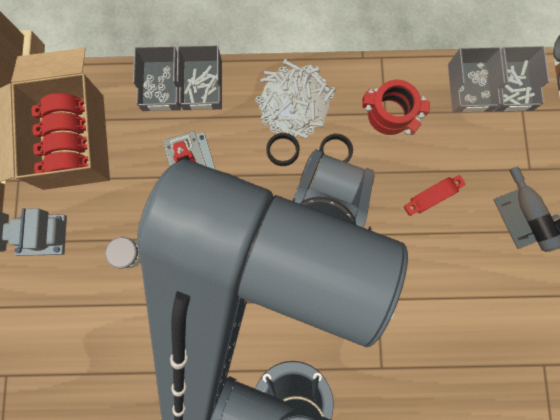

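The scene view shows the open gripper straddling the half's line. The top view is blocked by the arm, so I'll rely on the scene camera. Now I'll descend and grip.

Emit:
play_rows([
  [0.03,0,-0.0005,0],
  [0.06,0,-0.0005,0],
  [0.085,0,-0.0005,0],
  [0.1,0,-0.0005,0],
  [0.108,0,-0.0005,0],
  [0.108,0,-0.0005,0],
  [0.108,0,-0.0005,0],
])

```text
t: 2.7
tcp_pos: [0.478, -0.0759, 0.0224]
tool_rot: [0.707, 0.003, -0.707, 0.002]
force: [-0.6, -0.1, 0.3]
finger_gap: 1.006
```

Emit:
play_rows([
  [0,0,0,0],
  [0,0,0,0],
  [0,0,0,0],
  [0,0,0,0],
  [0,0,0,0],
  [0,0,0,0],
  [0,0,0,0],
  [0,0,0,0],
], claw=0, force=40)

```text
t: 3.5
tcp_pos: [0.4785, -0.0762, 0.0232]
tool_rot: [0.708, 0.003, -0.707, 0.002]
force: [0.2, 0.2, 6.1]
finger_gap: 0.531
```

```bash
python3 -c "
from h import *
st()
s=save('scene','scene3')
a=s['image'][180:330,180:330];cv2.imwrite('pics/c5.png',cv2.resize(a,None,fx=4,fy=4,interpolation=cv2.INTER_CUBIC))"
```

```text
t 3.5 tcp [ 0.4785 -0.0762  0.0232] F [0.2 0.2 6.1] T [-0.02  0.08  0.16] gap 0.531 yang -89.61 x [ 0.001  0.001 -1.   ] q [-0.39  0.71  1.93  0.    0.5   1.17]
```

View pics/c5.png

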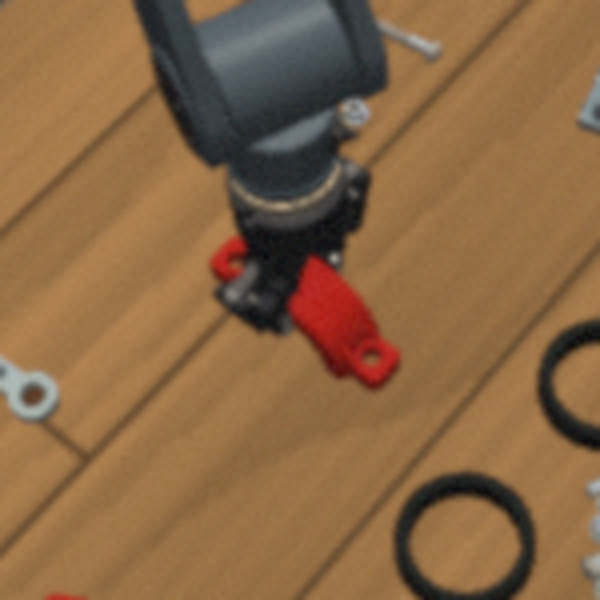

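Gripped at 45 mm, as the part's 46 mm width should give. Now I'll lift and carry it to the robot side of the low bolt. The tool can't tilt, so I'll turn the part in the jaws by pressing its far pad on the fixed low bolt tip.

Emit:
play_rows([
  [-0.015,0,0,0],
  [-0.04,0,0,0],
  [-0.07,0,0,0],
  [-0.1,0,0,0],
  [-0.13,0,0,0],
  [-0.155,0,0,0],
  [-0.17,0,0,0],
  [-0.17,0,0,0],
  [-0.17,0,0,0],
], force=60)

```text
t: 4.45
tcp_pos: [0.4773, -0.0758, 0.1924]
tool_rot: [-0.707, -0.003, 0.707, -0.002]
force: [-0.2, 0.5, -5.8]
finger_gap: 0.532
```

```bash
python3 -c "
from fit import *
st(); s=save('scene','scene4')
a=s['image'][130:330,180:380];cv2.imwrite('pics/c6.png',cv2.resize(a,None,fx=3,fy=3,interpolation=cv2.INTER_CUBIC))
p=np.load('stand.npy');a=np.array([np.cos(p[2]),np.sin(p[2]),0])
tip=Lw(p,(-.062,0,.034));print('tip',tip,'home grip',Lw(p,(0,0,.046)))
X=tip-.074*a; X[2]=.19; print(X); go(X,np.degrees(p[2])-90)
"
```

```text
t 4.45 tcp [ 0.4773 -0.0758  0.1924] F [-0.2  0.5 -5.8] T [ 0.02 -0.    0.04] gap 0.532 yang -89.6 x [-0.     0.002 -1.   ] q [-0.39  0.4   1.82  0.    0.92  1.17]
tip [0.51315862 0.23063882 0.13344486] home grip [0.55876446 0.24459534 0.17483717]
[0.44239788 0.20898428 0.19      ]
shift mm [   2.6 -284.9   32.6] spin -16.620932796378412 dist 0.2868 tool x [-0.0015  0.0022 -1.    ]
```

View pics/c6.png

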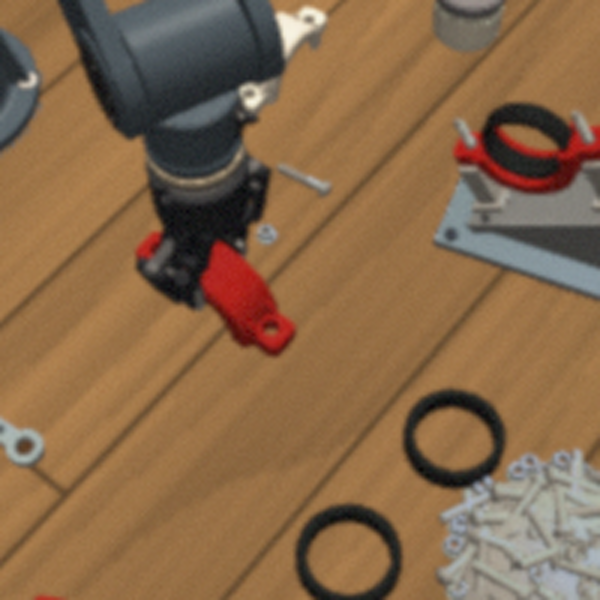

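Emit:
play_rows([
  [0,-0.015,0.002,-1],
  [0,-0.04,0.005,-2.5],
  [0,-0.07,0.008,-4],
  [0,-0.1,0.011,-6],
  [0,-0.13,0.015,-8],
  [0,-0.16,0.018,-10],
  [0,-0.19,0.022,-12],
  [0,-0.22,0.025,-14],
  [0,-0.25,0.029,-16],
  [0,-0.275,0.032,-16.6],
  [0,-0.285,0.033,-16.6],
  [0,-0.285,0.033,-16.6],
  [0,-0.285,0.033,-16.6],
])

```text
t: 5.8
tcp_pos: [0.4413, 0.2087, 0.1919]
tool_rot: [-0.698, -0.105, 0.7, -0.104]
force: [0.3, -0.5, -5.2]
finger_gap: 0.527
```

```bash
cat >> h.py <<'E'
def shot(tag,x,y,w,h,k):
    s=save('scene',tag); cv2.imwrite(f'pics/{tag}c.png',cv2.resize(s['image'][y:y+h,x:x+w],None,fx=k,fy=k,interpolation=cv2.INTER_CUBIC)); return s
E
python3 -c "
from h import *
st(); s=shot('scene5',270,120,150,120,5)
go([.4424,.209,.155],-73)
print((np.abs(cloud(s)[...,2])<9).sum())"
```

```text
t 5.8 tcp [0.4413 0.2087 0.1919] F [ 0.3 -0.5 -5.2] T [-0.02 -0.01  0.04] gap 0.527 yang -72.97 x [-0.003  0.001 -1.   ] q [0.21 0.4  1.81 0.   0.93 1.48]
shift mm [37.1 -0.4 -1. ] spin -0.02228180002987301 dist 0.0371 tool x [-0.0029  0.0013 -1.    ]
235200
```

View pics/scene5c.png

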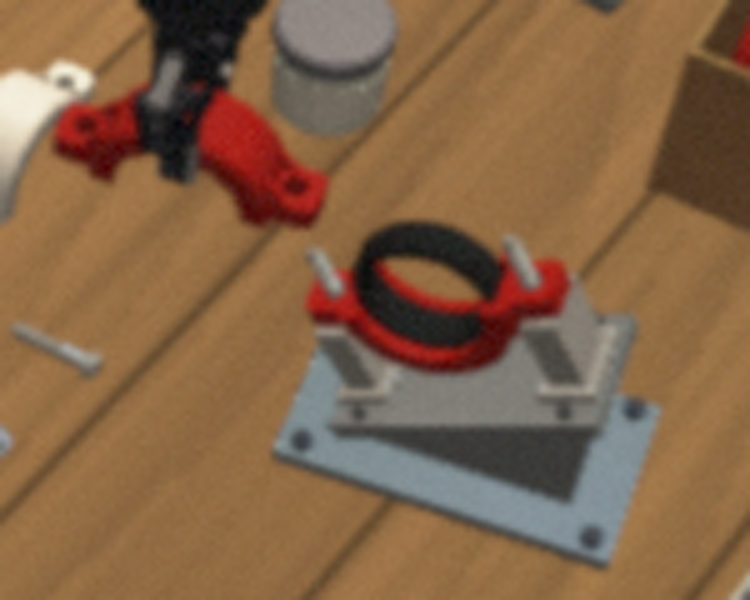

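```bash
cat >> fit.py <<'E'
def part(org,yaw,tilt,q):
    return Rot.from_euler('ZY',[yaw,-tilt]).apply(q)+org
# fit part yaw fixed: org(3)+tilt from two hole pixels in scene image => 4 eq
def fitpart(s,uv1,uv2,yaw,z=.016):
    fun=lambda p: np.concatenate([proj(s,part(p[:3],yaw,p[3],np.array([.062*sg,0,z])))-u for sg,u in((1,uv1),(-1,uv2))])
    r=least_squares(fun,[.45,.21,.17,.1]); return r.x,r.fun
E
python3 - <<'E'
from fit import *
s=ld('scene5'); h1=o(297,185,270,120,5);h2=o(88,123,270,120,5)
x,fu=fitpart(s,h1,h2,np.radians(17.)); print(x.round(4),np.degrees(x[3]),fu.round(2))
pred=np.array([.4413,.2087,.1919-.0225])
for sg,u in((1,h1),(-1,h2)): print('pred-obs px',proj(s,part(pred,np.radians(17.),0,[.062*sg,0,.016]))-u)
E
```

```text
[ 0.4449  0.2059  0.1768 -0.0007] -0.04065262641654031 [0. 0. 0. 0.]
pred-obs px [-0.69083436  0.46436422]
pred-obs px [-0.39620284  0.55859995]
```

Emit:
play_rows([
  [0.01,0,-0.001,0],
  [0.022,0,-0.001,0],
  [0.03,0,-0.001,0],
  [0.034,0,-0.001,0],
  [0.036,0,-0.001,0],
  [0.038,0,-0.001,0],
  [0.038,0,-0.001,0],
], force=30)

```text
t: 6.55
tcp_pos: [0.4424, 0.2083, 0.1548]
tool_rot: [-0.699, -0.105, 0.7, -0.104]
force: [-3.7, -2.2, 2.6]
finger_gap: 0.528
```

```bash
python3 -c "
from h import *
st(); s=shot('scene6',270,120,150,120,5)"
```

```text
t 6.55 tcp [0.4424 0.2083 0.1548] F [-3.7 -2.2  2.6] T [-0.29  0.15 -0.12] gap 0.528 yang -73.03 x [-0.002  0.001 -1.   ] q [0.21 0.47 1.84 0.   0.83 1.48]
```

View pics/scene6c.png

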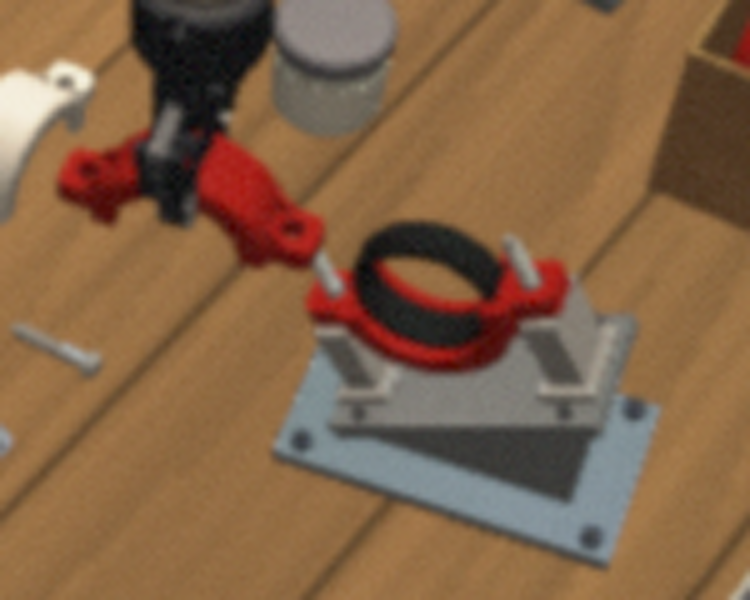

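Emit:
play_rows([
  [0.004,0,0.0025,0],
  [0.008,0,0.0045,0],
  [0.0125,0,0.0065,0],
  [0.017,0,0.008,0],
  [0.0215,0,0.0095,0],
  [0.026,0,0.011,0],
  [0.03,0,0.0115,0],
  [0.03,0,0.0115,0],
])

```text
t: 7.4
tcp_pos: [0.4316, 0.205, 0.1243]
tool_rot: [-0.699, -0.105, 0.7, -0.104]
force: [0.1, 0.1, 0.9]
finger_gap: 0.536
```

```bash
python3 -c "
from h import *
st(); s=shot('scene7',270,120,150,120,5)"
```

```text
t 7.4 tcp [0.4316 0.205  0.1243] F [0.1 0.1 0.9] T [ 0.28 -0.58  0.  ] gap 0.536 yang -73.03 x [-0.002  0.001 -1.   ] q [0.21 0.51 1.9  0.   0.74 1.48]
```

View pics/scene7c.png

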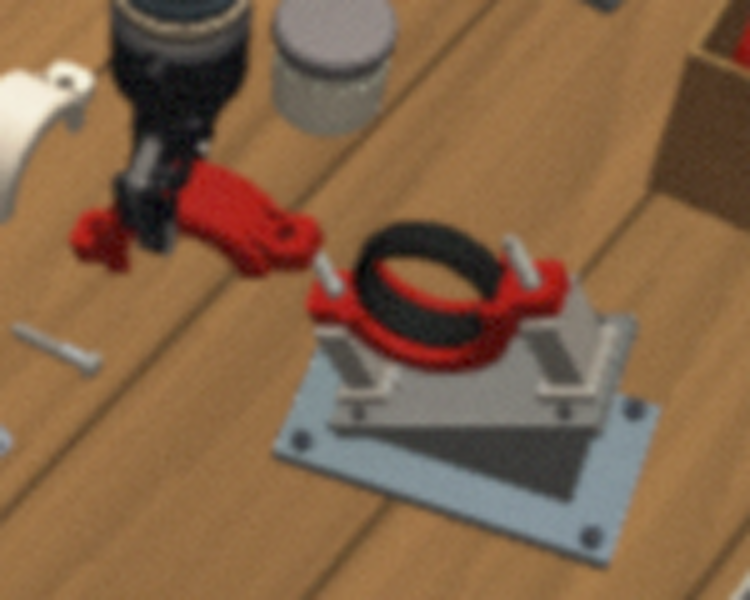

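The part is turning about the jaw axis. I'll continue.

Emit:
play_rows([
  [0.004,0,0.001,0],
  [0.008,0,0.0015,0],
  [0.012,0,0.002,0],
  [0.015,0,0.002,0],
  [0.016,0,0.002,0],
  [0.016,0,0.002,0],
])

```text
t: 8.05
tcp_pos: [0.4289, 0.2043, 0.1082]
tool_rot: [-0.698, -0.105, 0.701, -0.104]
force: [-0.3, -1.3, 2.4]
finger_gap: 0.53
```

Emit:
play_rows([
  [-0.01,0,0.005,0],
  [-0.03,0,0.01,0],
  [-0.05,0,0.01,0],
  [-0.06,0,0.01,0],
  [-0.06,0,0.01,0],
  [-0.06,0,0.01,0],
], force=60)

```text
t: 8.65
tcp_pos: [0.4188, 0.2011, 0.1678]
tool_rot: [-0.697, -0.105, 0.701, -0.104]
force: [0.5, 0.3, -5.3]
finger_gap: 0.534
```

```bash
python3 -c "
from h import *
st(); s=shot('scene8',270,100,120,100,7)"
```

```text
t 8.65 tcp [0.4188 0.2011 0.1678] F [ 0.5  0.3 -5.3] T [-0.    0.04  0.02] gap 0.534 yang -73.03 x [-0.006  0.    -1.   ] q [0.21 0.42 1.89 0.   0.84 1.48]
```

View pics/scene8c.png

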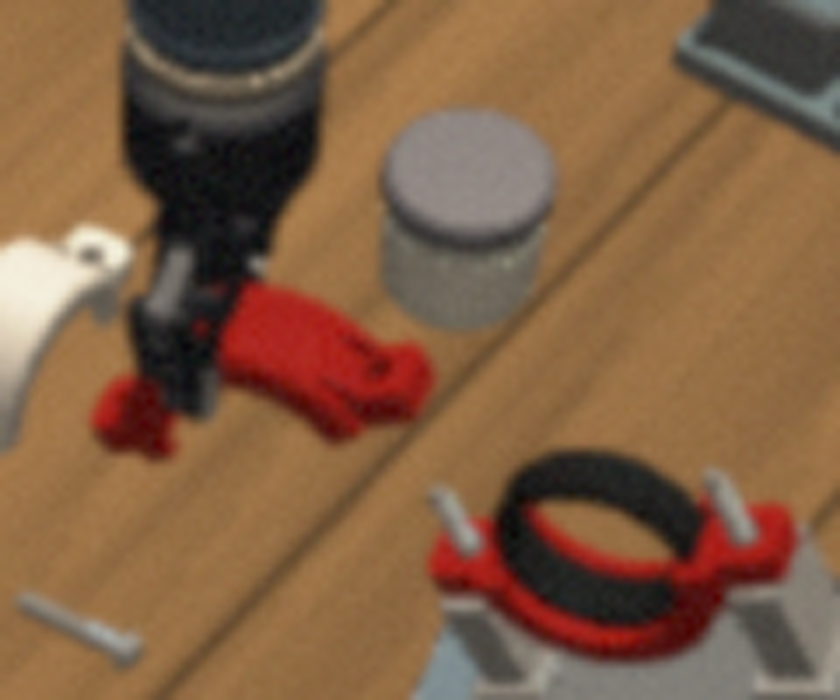

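```bash
cat > sil.py <<'E'
from fit import *
from scipy.optimize import minimize
K=4
def model():
    V=[]  # list of convex point sets
    for sg in(-1,1):
        V.append(np.array([(sg*x,y,z) for x in(.045,.079) for y in(-.016,.016) for z in(0,.016)]))
    th=np.linspace(0,np.pi,25)
    for a,b in zip(th[:-1],th[1:]):
        for y0,y1,r0 in((-.023,-.015,.038),(.015,.023,.038),(-.015,.015,.047)):
            V.append(np.array([(r*np.cos(t_),y,r*np.sin(t_)) for t_ in(a,b) for y in(y0,y1) for r in(r0,.054)]))
    return V
MV=model()
def render(s,org,yaw,tilt,box,off=(0,0)):
    x,y,w,h=box; m=np.zeros((h*K,w*K),np.uint8)
    for v in MV:
        u=(proj(s,part(org,yaw,tilt,v))+off-[x,y]+.5)*K-.5
        cv2.fillConvexPoly(m,cv2.convexHull(np.round(u*16).astype(np.int32)),255,cv2.LINE_8,4)
    return cv2.resize(m,(w,h),interpolation=cv2.INTER_AREA)/255.
def redness(s,box):
    x,y,w,h=box; a=s['image'][y:y+h,x:x+w].astype(float)
    r=a[...,2]-np.maximum(a[...,1],a[...,0]); dark=a.max(-1)<75
    return r,dark
def fitsil(s,box,org0,yaw,tilt0,off,free=('x','z','t'),ign=None,thr=(40,90)):
    r,dark=redness(s,box); obs=np.clip((r-thr[0])/(thr[1]-thr[0]),0,1)
    dk=cv2.dilate(((dark)&(r<40)).astype(np.uint8),np.ones((3,3)))>0
    w=np.where(dk,0,1.)
    if ign is not None: w=w*(1-ign)
    a=np.array([np.cos(yaw),np.sin(yaw),0]);n=np.array([-np.sin(yaw),np.cos(yaw),0])
    def dec(p): return org0+a*p[0]/1000+n*p[1]/1000+np.array([0,0,p[2]/1000]),yaw+np.radians(p[4]),tilt0+np.radians(p[3])
    fr=np.array(['xyzts'.index(c_) for c_ in free])
    def cost(q):
        p=np.zeros(5);p[fr]=q; O,Y,T=dec(p); return (w*np.abs(render(s,O,Y,T,box,off)-obs)).sum()
    S0=np.vstack([np.zeros(len(fr))]+[3.*np.eye(len(fr))[i] for i in range(len(fr))])
    best=minimize(cost,np.zeros(len(fr)),method='Nelder-Mead',options=dict(initial_simplex=S0,xatol=.05,fatol=.05,maxiter=400))
    best=minimize(cost,best.x,method='Nelder-Mead',options=dict(initial_simplex=S0+best.x-1,xatol=.05,fatol=.05,maxiter=400))
    p=np.zeros(5);p[fr]=best.x; return p.round(2),best.fun,dec(p)
def over(s,box,O,Y,T,off,name,k=6):
    m=render(s,O,Y,T,box,off); x,y,w,h=box
    A=cv2.resize(s['image'][y:y+h,x:x+w],None,fx=k,fy=k,interpolation=cv2.INTER_CUBIC)
    M=cv2.resize((m*255).astype(np.uint8),None,fx=k,fy=k,interpolation=cv2.INTER_CUBIC)
    cs,_=cv2.findContours((M>127).astype(np.uint8),cv2.RETR_LIST,cv2.CHAIN_APPROX_NONE); cv2.drawContours(A,cs,-1,(0,255,0),1); cv2.imwrite(f'pics/{name}.png',A)
E
python3 - <<'E'
from sil import *
off=np.array([.55,-.5]); yaw=np.radians(17)
s=ld('scene5'); box=(275,125,70,50)
for o_ in (off,np.zeros(2)):
  for fr in('xyz','xyzts'):
    print(fitsil(s,box,np.array([.4413,.2087,.1694]),yaw,0,o_,fr)[:2])
s=ld('scene8'); box=(278,132,60,40)
piv=np.array([.4188,.2011,.1678+.0235])
T=np.radians(30); org=piv-Rot.from_euler('ZY',[yaw,-T]).apply([0,0,.046])
p,fv,(O,Y,Tt)=fitsil(s,box,org,yaw,T,off,'xzt'); print(p,fv,O)
print(fitsil(s,box,org,yaw,T,off,'xyzts')[:2])
over(s,box,O,Y,Tt,off,'ov8',10)
E
```

```text
(array([-14.95,  44.47, -52.53,   0.  ,   0.  ]), np.float64(170.27098039215684))
(array([ -3.82,  10.99, -10.62,   4.84,  -4.41]), np.float64(181.88274509803924))
(array([-11.53,  37.62, -41.03,   0.  ,   0.  ]), np.float64(171.50392156862745))
(array([-1.72,  9.92, -6.63,  5.12, -5.13]), np.float64(183.9643137254902))
[1.2  0.   2.65 1.8  0.  ] 129.38901960784312 [0.44194551 0.20817629 0.15411302]
(array([-0.23,  3.71, -2.21,  2.54, -5.39]), np.float64(116.2713725490196))
```

View pics/ov8.png

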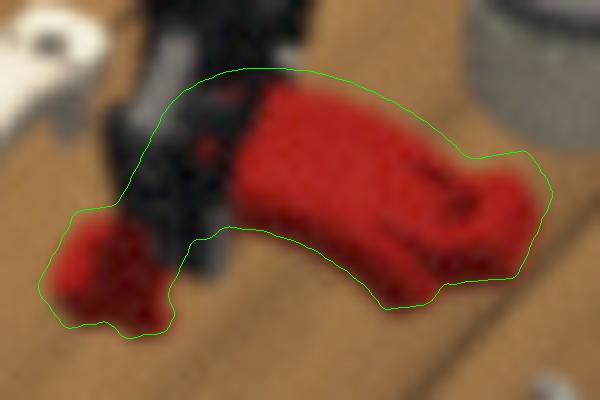

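```bash
python3 - <<'E'
import re
t=open('sil.py').read()
t=t.replace("r=a[...,2]-np.maximum(a[...,1],a[...,0]); dark=a.max(-1)<75","r=100*(1-np.maximum(a[...,1],a[...,0])/np.maximum(a[...,2],25)); dark=a.max(-1)<75")
t=t.replace("thr=(40,90)","thr=(45,72)")
open('sil.py','w').write(t)
E
python3 - <<'E'
from sil import *
off=np.array([.55,-.5]); yaw=np.radians(17)
s=ld('scene5'); box=(275,125,70,50)
r,d=redness(s,box); print(np.percentile(r,[5,20,40,60,80,90,95]).round())
for o_ in (off,np.zeros(2)):
  for fr in('xyz','xyzts'):
    q=fitsil(s,box,np.array([.4413,.2087,.1694]),yaw,0,o_,fr);print(q[:2])
    if fr=='xyz' and o_ is off: over(s,box,*q[2],off,'ov5',10)
s=ld('scene8'); box=(278,132,60,40)
piv=np.array([.4188,.2011,.1678+.0235])
T=np.radians(30); org=piv-Rot.from_euler('ZY',[yaw,-T]).apply([0,0,.046])
p,fv,(O,Y,Tt)=fitsil(s,box,org,yaw,T,off,'xzt'); print(p,fv,O)
print(fitsil(s,box,org,yaw,T,off,'xyzts')[:2])
over(s,box,O,Y,Tt,off,'ov8',10)
E
```

```text
[ 3.  8. 26. 27. 42. 78. 81.]
(array([-17.05,  50.68, -62.51,   0.  ,   0.  ]), np.float64(78.52484319301001))
(array([-1.78,  4.37, -5.6 ,  8.39, -8.69]), np.float64(108.28426559031303))
(array([-17.79,  57.21, -68.16,   0.  ,   0.  ]), np.float64(78.8925431788962))
(array([-0.08,  4.43, -2.53,  7.66, -7.22]), np.float64(111.30737742822676))
[0.62 0.   1.11 2.45 0.  ] 95.39666008192086 [0.44138584 0.20800518 0.15256996]
(array([-0.36,  4.86, -5.91,  4.22, -7.2 ]), np.float64(69.9324535867585))
```

View pics/ov8.png

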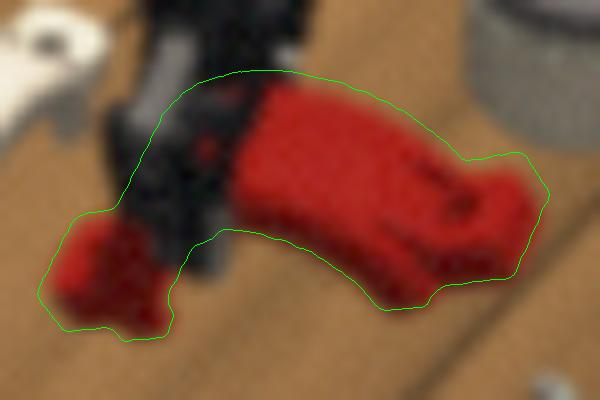

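View pics/ov5.png

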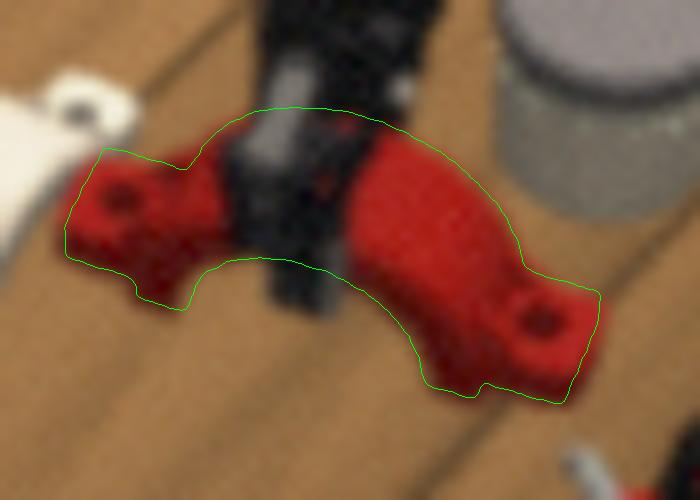

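```bash
python3 - <<'E'
from sil import *
off=np.array([.55,-.5]); yaw=np.radians(17)
s=ld('scene5'); box=(275,125,70,50)
ig=np.zeros((50,70));ig[:,21:40]=1;ig[:16,:9]=1;ig[42:,55:]=1;ig[:20,50:]=1
for o_ in (off,np.zeros(2)):
  for fr in('xyz','xyzts'):
    q=fitsil(s,box,np.array([.4413,.2087,.1694]),yaw,0,o_,fr,ig);print(q[:2])
    if fr=='xyz' and o_ is off: over(s,box,*q[2],off,'ov5',10)
s=ld('scene8'); box=(278,132,60,40)
ig=np.zeros((40,60));ig[:,13:30]=1;ig[:18,:15]=1;ig[:14,45:]=1;ig[35:,50:]=1
piv=np.array([.4188,.2011,.1678+.0235])
T=np.radians(30); org=piv-Rot.from_euler('ZY',[yaw,-T]).apply([0,0,.046])
p,fv,(O,Y,Tt)=fitsil(s,box,org,yaw,T,off,'xzt',ig); print(p,fv,O)
print(fitsil(s,box,org,yaw,T,off,'xyzts',ig)[:2])
over(s,box,O,Y,Tt,off,'ov8',10)
E
```

```text
(array([-16.71,  46.85, -58.19,   0.  ,   0.  ]), np.float64(59.07870850285363))
(array([ -6.65,  17.78, -21.83,   6.29,  -6.17]), np.float64(67.3328903428229))
(array([-16.94,  53.47, -63.42,   0.  ,   0.  ]), np.float64(59.13046574426737))
(array([-2.14,  7.07, -6.64,  9.13, -9.43]), np.float64(72.19305546797176))
[ 0.79  0.   -2.5   3.57  0.  ] 76.61589129588353 [0.44155433 0.2080567  0.14896362]
(array([-0.11,  2.9 , -4.26,  4.49, -7.16]), np.float64(58.826792600096816))
```

View pics/ov8.png

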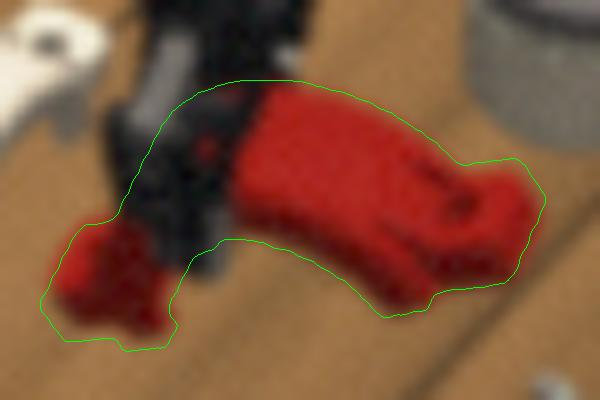

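View pics/ov5.png

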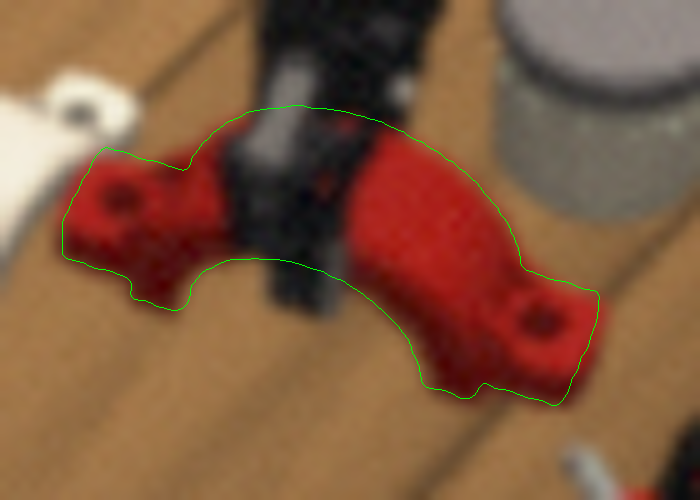

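```bash
python3 - <<'E'
from sil import *
off=np.array([.55,-.5]); yaw=np.radians(17)
s=ld('scene5'); box=(275,125,70,50)
over(s,box,np.array([.4413,.2087,.1694]),yaw,0,off,'ov5a',10)
over(s,box,np.array([.4449,.2059,.1768]),yaw,0,(0,0),'ov5b',10)
s=ld('scene1'); box=(225,230,65,55)
over(s,box,np.array([.478,-.0745,0]),np.radians(.5),0,off,'ov1',10)
E
python3 -c "
import cv2,numpy as np
a=[cv2.imread(f'pics/{n}.png') for n in('ov5a','ov1')]
b=np.zeros((550,1350,3),np.uint8); b[:500,:700]=a[0]; b[:,700:]=a[1]; cv2.imwrite('pics/ovx.png',cv2.resize(b,None,fx=.59,fy=.59))"
```

```text
(no output)
```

View pics/ovx.png

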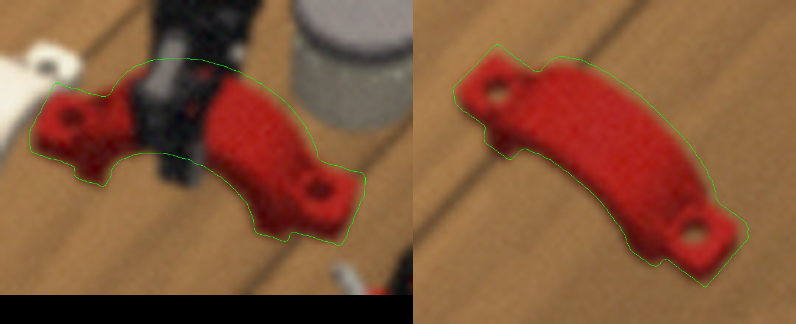

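```bash
python3 - <<'E'
from sil import *
z0=np.zeros(2)
s=ld('scene1'); box=(225,230,65,55)
for fr in('xy','xys','xyzts'):
    q=fitsil(s,box,np.array([.478,-.0745,0]),np.radians(.5),0,z0,fr); print(fr,q[:2])
    if fr=='xys': over(s,box,*q[2],z0,'ov1',10)
yaw=np.radians(17)
s=ld('scene5'); box=(275,125,70,50)
ig=np.zeros((50,70));ig[:,21:40]=1;ig[:16,:9]=1;ig[42:,55:]=1;ig[:20,50:]=1
for fr in('xy','xyt','xz','xzt'):
    q=fitsil(s,box,np.array([.4413,.2087,.1694]),yaw,0,z0,fr,ig);print(fr,q[:2])
E
```

```text
xy (array([-1.8 ,  1.46,  0.  ,  0.  ,  0.  ]), np.float64(151.1524581610708))
xys (array([-1.83,  0.83,  0.  ,  0.  , -1.99]), np.float64(148.73787163339773))
xyzts (array([-3.38,  3.57, -8.19,  7.15, -3.7 ]), np.float64(114.77995626874912))
xy (array([-2.95,  2.51,  0.  ,  0.  ,  0.  ]), np.float64(100.95129766752476))
xyt (array([-3.21,  2.91,  0.  , -0.24,  0.  ]), np.float64(101.37728301115716))
xz (array([-2.2 ,  0.  ,  1.23,  0.  ,  0.  ]), np.float64(104.22601342792233))
xzt (array([-2.17,  0.  ,  1.83,  0.36,  0.  ]), np.float64(103.68837564139214))
```

View pics/ov1.png

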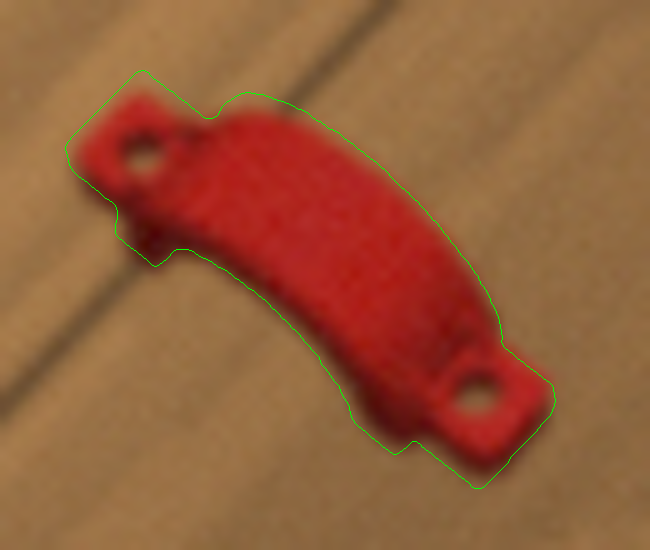

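```bash
python3 - <<'E'
from sil import *
s=ld('scene1'); box=(225,230,65,55)
r,d=redness(s,box); obs=np.clip((r-45)/27,0,1)
m=render(s,np.array([.478,-.0745,0]),np.radians(.5),0,box)
print(obs.sum(),m.sum())
cv2.imwrite('pics/ob.png',cv2.resize(np.hstack([obs,m,abs(obs-m)])*255,None,fx=4,fy=4,interpolation=cv2.INTER_NEAREST))
E
```

```text
743.4122477212821 899.6392156862745[ WARN:0@0.669] global loadsave.cpp:1063 imwrite_ Unsupported depth image for selected encoder is fallbacked to CV_8U.
```

View pics/ob.png

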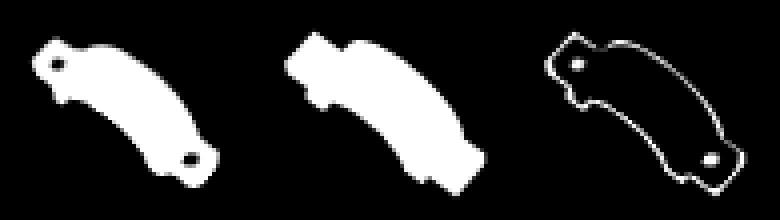

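```bash
sed -i "s|^    return cv2.resize(m,(w,h),interpolation=cv2.INTER_AREA)/255.|    m=cv2.erode(m,cv2.getStructuringElement(cv2.MORPH_ELLIPSE,(2*ER+1,2*ER+1))) if ER else m\n    return cv2.resize(m,(w,h),interpolation=cv2.INTER_AREA)/255.|; s/^K=4/K=6\nER=3/; s/thr=(45,72)/thr=(38,65)/" sil.py
cat > t.py <<'E'
import sil
from sil import *
z0=np.zeros(2)
for sil.ER in (2,3,4):
    s=ld('scene1'); box=(225,230,65,55)
    for fr in('xy','xys','xyzts'):
        q=fitsil(s,box,np.array([.478,-.0745,0]),np.radians(.5),0,z0,fr); print(sil.ER,fr,q[:2])
    yaw=np.radians(17)
    s=ld('scene5'); box=(275,125,70,50)
    ig=np.zeros((50,70));ig[:,21:40]=1;ig[:16,:9]=1;ig[42:,55:]=1;ig[:20,50:]=1
    for fr in('xy','xz','xzt'):
        q=fitsil(s,box,np.array([.4413,.2087,.1694]),yaw,0,z0,fr,ig);print(sil.ER,fr,q[:2])
E
python3 t.py
```

```text
2 xy (array([-0.38,  0.71,  0.  ,  0.  ,  0.  ]), np.float64(61.1498509780165))
2 xys (array([-0.49,  0.59,  0.  ,  0.  , -0.08]), np.float64(59.94674430999431))
2 xyzts (array([-1.07,  1.29, -2.22,  2.06, -0.69]), np.float64(54.83669360614891))
2 xy (array([-0.31,  1.94,  0.  ,  0.  ,  0.  ]), np.float64(46.90456077828638))
2 xz (array([0.15, 0.  , 2.25, 0.  , 0.  ]), np.float64(49.503492408561506))
2 xzt (array([-0.04,  0.  ,  2.2 , -0.09,  0.  ]), np.float64(49.30279760211034))
3 xy (array([-0.42,  0.55,  0.  ,  0.  ,  0.  ]), np.float64(45.9812214523556))
3 xys (array([-0.35,  0.41,  0.  ,  0.  ,  0.12]), np.float64(45.38399022355936))
3 xyzts (array([-1.12,  1.47, -2.32,  1.01, -0.27]), np.float64(43.93713492413633))
3 xy (array([-0.33,  1.84,  0.  ,  0.  ,  0.  ]), np.float64(36.19653169909233))
3 xz (array([0.1 , 0.  , 1.96, 0.  , 0.  ]), np.float64(37.8756114961241))
3 xzt (array([0.19, 0.  , 1.72, 0.07, 0.  ]), np.float64(38.4640717816472))
4 xy (array([-0.28,  0.52,  0.  ,  0.  ,  0.  ]), np.float64(41.11268219063008))
4 xys (array([-0.09,  0.46,  0.  ,  0.  ,  0.08]), np.float64(41.67123889527816))
4 xyzts (array([-0.6 ,  0.66, -0.8 , -0.8 ,  0.33]), np.float64(40.442641340974276))
4 xy (array([-0.33,  1.22,  0.  ,  0.  ,  0.  ]), np.float64(29.704038531006486))
4 xz (array([0.14, 0.  , 1.55, 0.  , 0.  ]), np.float64(30.109178404986654))
4 xzt (array([0.18, 0.  , 1.8 , 0.2 , 0.  ]), np.float64(29.816595948030713))
```

```bash
cat > t2.py <<'E'
import sil
from sil import *
z0=np.zeros(2); yaw=np.radians(17); n=np.array([-np.sin(yaw),np.cos(yaw),0])
s=ld('scene8'); box=(278,132,60,40)
ig=np.zeros((40,60));ig[:,10:30]=1;ig[:18,:15]=1;ig[:14,45:]=1;ig[35:,50:]=1
piv=np.array([.4188,.2011,.1678+.0235])+n*.0015
T=np.radians(30); org=piv-Rot.from_euler('ZY',[yaw,-T]).apply([0,0,.046])
for sil.ER in(3,4,5):
  for fr in('xzt','xyzt','xzts'):
    q=fitsil(s,box,org,yaw,T,z0,fr,ig); print(sil.ER,fr,q[:2],q[2][0])
    if sil.ER==4 and fr=='xzt': over(s,box,*q[2],z0,'ov8',10)
E
python3 t2.py
```

```text
3 xzt (array([1.97, 0.  , 0.12, 1.39, 0.  ]), np.float64(26.46188310164696)) [0.44224341 0.20983591 0.15158306]
3 xyzt (array([ 1.38,  2.33, -3.32,  1.65,  0.  ]), np.float64(25.389568581370234)) [0.44099363 0.2118863  0.14814461]
3 xzts (array([ 1.98,  0.  ,  0.35,  1.54, -0.32]), np.float64(26.512389354307196)) [0.44224927 0.2098377  0.15181472]
4 xzt (array([2.04, 0.  , 0.03, 1.1 , 0.  ]), np.float64(19.551343739773966)) [0.4423087  0.20985587 0.15148837]
4 xyzt (array([ 1.52,  2.68, -3.12,  1.  ,  0.  ]), np.float64(18.15804884320736)) [0.44102458 0.21226767 0.14833891]
4 xzts (array([ 2.03,  0.  ,  0.08,  1.05, -0.07]), np.float64(19.23255749065542)) [0.44230244 0.20985395 0.15153957]
5 xzt (array([2.16, 0.  , 0.43, 0.66, 0.  ]), np.float64(18.811901839605966)) [0.44242124 0.20989028 0.15189298]
5 xyzt (array([ 2.27, -0.44,  1.05,  0.48,  0.  ]), np.float64(18.753406721465822)) [0.44265181 0.20950465 0.15251479]
5 xzts (array([ 2.35,  0.  ,  0.36,  0.54, -0.39]), np.float64(18.899921755871926)) [0.44260646 0.2099469  0.15182217]
```

View pics/ov8.png

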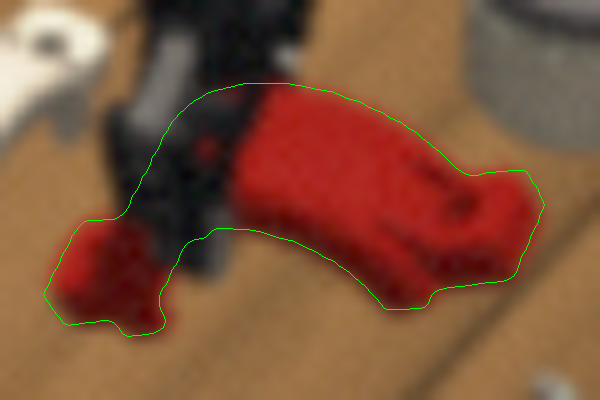

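Tilt of about 31° is held, with the pivot at the crown. Next I'll raise it and move over the bolts, about 80 mm out along their axis.

Emit:
play_rows([
  [-0.02,0,0,0],
  [-0.05,0,0,0],
  [-0.075,0,-0.01,0],
  [-0.085,0,-0.03,0],
  [-0.085,0,-0.055,0],
  [-0.075,0,-0.08,0],
  [-0.065,0,-0.095,0],
  [-0.055,0,-0.105,0],
  [-0.053,0,-0.105,0],
  [-0.053,0,-0.105,0],
  [-0.053,0,-0.105,0],
])

```text
t: 9.8
tcp_pos: [0.5182, 0.2315, 0.2197]
tool_rot: [-0.696, -0.105, 0.702, -0.104]
force: [0.6, -0.8, -5.8]
finger_gap: 0.527
```

```bash
python3 -c "
from h import *
st(); s=shot('scene9',310,100,110,100,7)"
```

```text
t 9.8 tcp [0.5182 0.2315 0.2197] F [ 0.6 -0.8 -5.8] T [-0.01  0.06 -0.01] gap 0.527 yang -73.03 x [-0.008 -0.    -1.   ] q [0.22 0.47 1.59 0.   1.1  1.5 ]
```

View pics/scene9c.png

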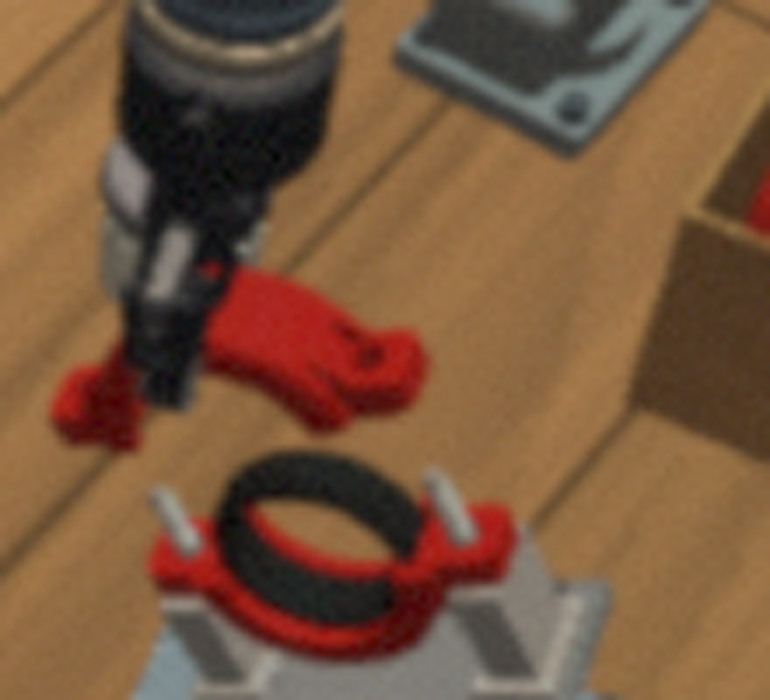

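```bash
cat > t3.py <<'E'
import sys,sil
from sil import *
# args: tag, box x y w h, tilt
z0=np.zeros(2); 
def run(tag,box,igf,tcp,tilt=31,frs=('xyt','xzt','xyts')):
    s=ld(tag); yaw=np.radians(17); n=np.array([-np.sin(yaw),np.cos(yaw),0]);a=np.array([np.cos(yaw),np.sin(yaw),0])
    ig=np.zeros((box[3],box[2])); igf(ig)
    T=np.radians(tilt); org=np.array(tcp)+[0,0,-.0163]+a*.0255+n*.0015
    # stand as the scene camera sees it
    obs=[(c,S,(-.065,-.06,.012),o(88,364,310,150)),(c,S,(.145,-.06,.0),o(488,500,310,150)),(c,S,(.145,.06,.012),o(552,303,310,150)),
    (c,Lw,(-.062,0,.034),o(134,121,310,150)),(c,Lw,(.062,0,.034),o(373,105,310,150))]
    ps=least_squares(lambda p:np.concatenate([proj(s_,F(p,q))-u for s_,F,q,u in obs]),[.58,.25,.3]).x
    _,RL=lh(ps); O0=np.array([ps[0],ps[1],.135])
    for fr in frs:
        q=fitsil(s,box,org,yaw,T,z0,fr,ig); O,Y,TT=q[2]
        print(fr,q[:2],'in lower frame mm',(RL.T@(O-O0)*1000).round(1),'tilt',np.degrees(TT).round(1),'dyaw',np.degrees(Y-ps[2]).round(1))
    over(s,box,*q[2],z0,'ov_'+tag,9)
    # overlay predicted stand
sil.ER=4
E
python3 - <<'E'
from t3 import *
def ig(m): m[:,9:22]=1; m[:20,:14]=1; m[26:,22:]=0
# box 314,130
def ig(m): m[:,13:27]=1; m[:17,:17]=1; m[32:,18:]=1
run('scene9',(312,132,62,36),ig,[.5182,.2315,.2197])
E
```

```text
xyt (array([-0.71, -0.25,  0.  ,  0.04,  0.  ]), np.float64(23.093179335064967)) in lower frame mm [-2.  -0.2 80.1] tilt 31.0 dyaw -0.3
xzt (array([-0.89,  0.  , -0.02,  0.24,  0.  ]), np.float64(23.179697241761705)) in lower frame mm [-2.1  0.1 80.2] tilt 31.2 dyaw -0.3
xyts (array([-0.74, -0.08,  0.  ,  0.46, -0.51]), np.float64(22.145694378034037)) in lower frame mm [-2.  -0.  80.1] tilt 31.5 dyaw -0.9
```

View pics/ov_scene9.png

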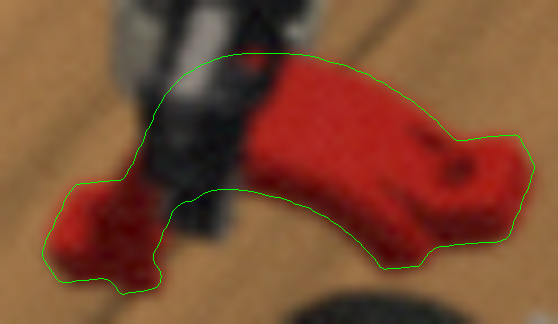

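Relative to the bolts it is 2 mm short along the slope and centred in y. I'll correct that and go down to 40 mm.

Emit:
play_rows([
  [0.008,0,-0.007,0],
  [0.017,0,-0.012,0],
  [0.026,0,-0.0175,0],
  [0.032,0,-0.021,0],
  [0.0336,0,-0.0217,0],
  [0.0336,0,-0.0217,0],
  [0.0336,0,-0.0217,0],
])

```text
t: 10.55
tcp_pos: [0.539, 0.2379, 0.1864]
tool_rot: [-0.697, -0.105, 0.702, -0.104]
force: [-0.7, 0.1, -5.3]
finger_gap: 0.527
```

```bash
python3 - <<'E'
from t3 import *
st(); s=shot('scene10',310,110,100,85,8)
E
```

```text
t 10.55 tcp [0.539  0.2379 0.1864] F [-0.7  0.1 -5.3] T [0.03 0.04 0.05] gap 0.527 yang -73.03 x [-0.007 -0.    -1.   ] q [0.23 0.54 1.56 0.   1.05 1.5 ]
```

View pics/scene10c.png

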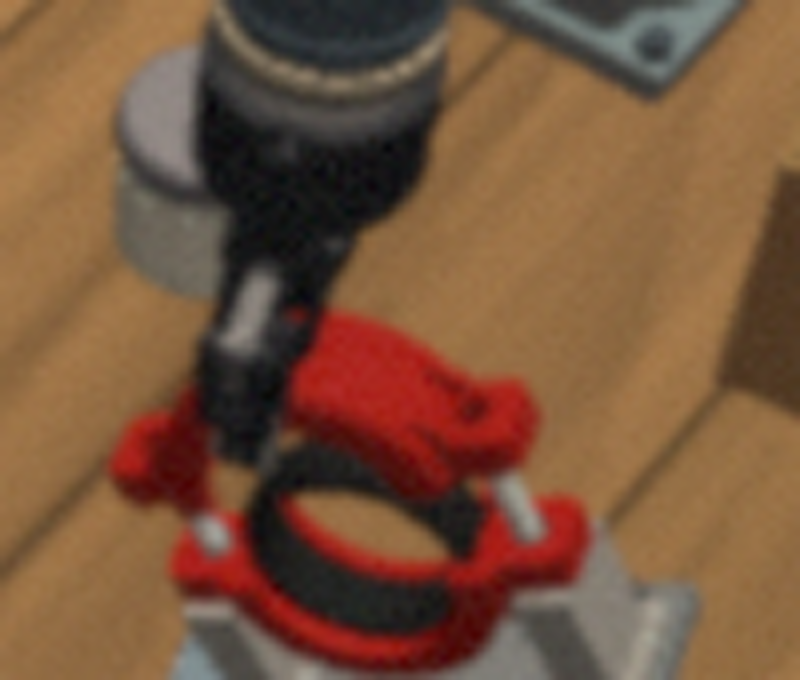

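Emit:
play_rows([
  [0.002,0,-0.001,0],
  [0.0045,0,-0.0025,0],
  [0.007,0,-0.004,0],
  [0.0095,0,-0.0055,0],
  [0.012,0,-0.007,0],
  [0.012,0,-0.007,0],
])

```text
t: 11.2
tcp_pos: [0.5457, 0.24, 0.174]
tool_rot: [-0.697, -0.105, 0.702, -0.104]
force: [-0.4, -0.2, -5.8]
finger_gap: 0.529
```

```bash
python3 - <<'E'
from t3 import *
st(); s=shot('scene11',310,110,100,85,8)
E
```

```text
t 11.2 tcp [0.5457 0.24   0.174 ] F [-0.4 -0.2 -5.8] T [-0.02  0.05  0.05] gap 0.529 yang -73.03 x [-0.007 -0.    -1.   ] q [0.23 0.56 1.56 0.   1.03 1.5 ]
```

View pics/scene11c.png

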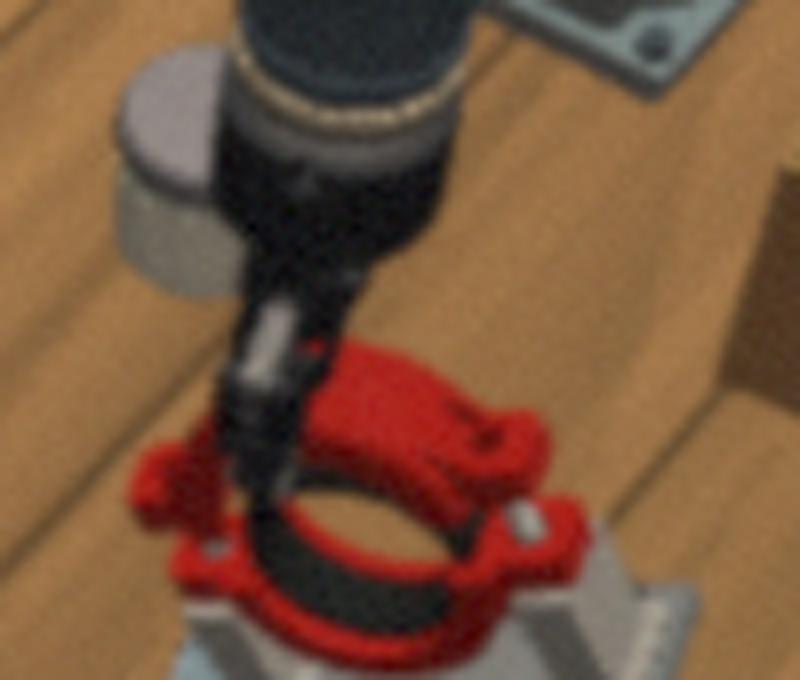

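Emit:
play_rows([
  [0.002,0,-0.001,0],
  [0.004,0,-0.0023,0],
  [0.006,0,-0.0035,0],
  [0.008,0,-0.0046,0],
  [0.0105,0,-0.006,0],
  [0.0105,0,-0.006,0],
])

```text
t: 11.85
tcp_pos: [0.5513, 0.2417, 0.1632]
tool_rot: [-0.697, -0.105, 0.702, -0.104]
force: [-0.1, 0.2, -4.9]
finger_gap: 0.528
```

```bash
python3 - <<'E'
from t3 import *
st(); s=shot('scene12',310,110,100,85,8)
E
```

```text
t 11.85 tcp [0.5513 0.2417 0.1632] F [-0.1  0.2 -4.9] T [-0.03  0.02  0.01] gap 0.528 yang -73.03 x [-0.008 -0.    -1.   ] q [0.23 0.58 1.55 0.   1.02 1.5 ]
```

View pics/scene12c.png

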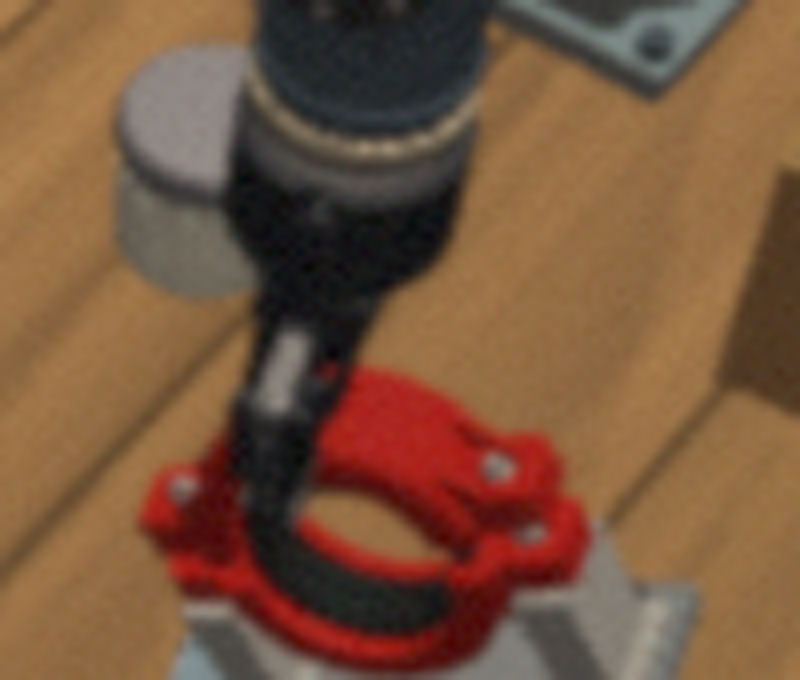

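Both bolt tips show in the holes at crop (183,490) and (498,465), with no contact force. I'll continue down.

Emit:
play_rows([
  [0.002,0,-0.001,0],
  [0.004,0,-0.0023,0],
  [0.006,0,-0.0035,0],
  [0.008,0,-0.0046,0],
  [0.01,0,-0.0058,0],
  [0.01,0,-0.0058,0],
])

```text
t: 12.5
tcp_pos: [0.5567, 0.2433, 0.1531]
tool_rot: [-0.696, -0.105, 0.702, -0.104]
force: [0.7, -0.7, -5.0]
finger_gap: 0.524
```

```bash
python3 - <<'E'
from t3 import *
st(); s=shot('scene13',310,110,100,85,8)
E
```

```text
t 12.5 tcp [0.5567 0.2433 0.1531] F [ 0.7 -0.7 -5. ] T [-0.06  0.03 -0.  ] gap 0.524 yang -73.03 x [-0.008 -0.    -1.   ] q [0.23 0.6  1.54 0.   1.   1.5 ]
```

View pics/scene13c.png

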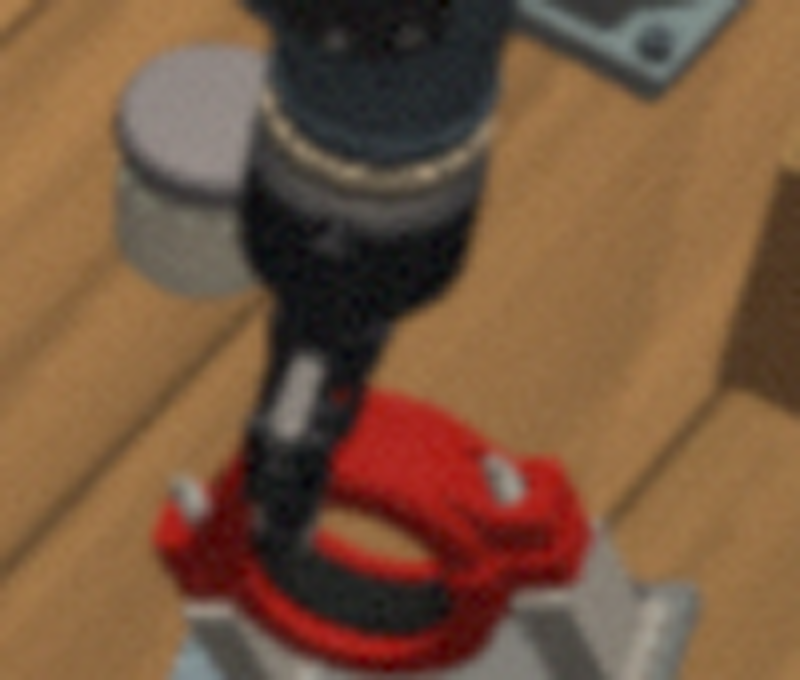

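Emit:
play_rows([
  [0.0008,0,-0.0005,0],
  [0.0016,0,-0.001,0],
  [0.0024,0,-0.0014,0],
  [0.0032,0,-0.0018,0],
  [0.004,0,-0.0023,0],
  [0.004,0,-0.0023,0],
], force=25)

```text
t: 13.15
tcp_pos: [0.5585, 0.244, 0.152]
tool_rot: [-0.697, -0.105, 0.702, -0.104]
force: [-5.3, -1.6, 11.0]
finger_gap: 0.528
```

```bash
python3 - <<'E'
from t3 import *
st(); s=shot('scene14',310,110,100,85,8)
E
```

```text
t 13.15 tcp [0.5585 0.244  0.152 ] F [-5.3 -1.6 11. ] T [-0.57  1.3  -0.13] gap 0.528 yang -73.03 x [-0.008 -0.001 -1.   ] q [0.23 0.61 1.54 0.   1.   1.5 ]
```

View pics/scene14c.png

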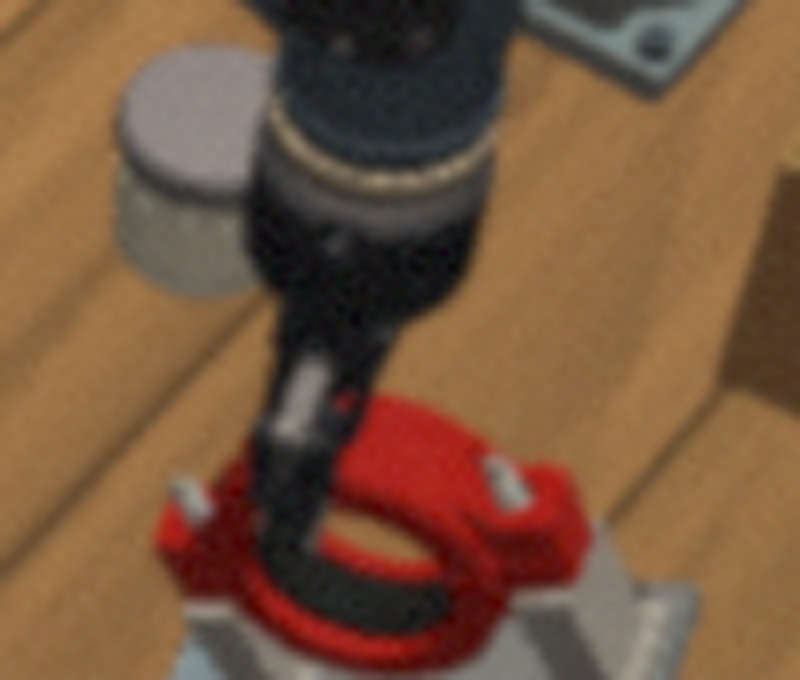

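Contact at about 17 N, and the pads look flush. I'll press slightly to bed both pads, then open a little.

Emit:
play_rows([
  [0.0008,0,-0.0005,0],
  [0.0015,0,-0.0008,0],
  [0.0015,0,-0.0008,0],
], force=20)

```text
t: 13.5
tcp_pos: [0.5585, 0.244, 0.152]
tool_rot: [-0.696, -0.104, 0.703, -0.104]
force: [-5.2, -0.8, 9.8]
finger_gap: 0.524
```

```bash
python3 - <<'E'
from t3 import *
st()
E
```

```text
t 13.5 tcp [0.5585 0.244  0.152 ] F [-5.2 -0.8  9.8] T [-0.54  1.25 -0.08] gap 0.524 yang -73.02 x [-0.009 -0.001 -1.   ] q [0.23 0.61 1.54 0.   1.01 1.5 ]
```

Emit:
play_rows([
  [0,0,0,0],
  [0,0,0,0],
  [0,0,0,0],
  [0,0,0,0],
  [0,0,0,0],
  [0,0,0,0],
], claw=70)

```text
t: 14.1
tcp_pos: [0.5586, 0.244, 0.1518]
tool_rot: [-0.696, -0.104, 0.703, -0.104]
force: [0.3, 0.6, -0.5]
finger_gap: 0.706
```

```bash
python3 - <<'E'
from t3 import *
st(); s=shot('scene15',310,110,100,85,8)
E
```

```text
t 14.1 tcp [0.5586 0.244  0.1518] F [ 0.3  0.6 -0.5] T [-0.02  0.02 -0.01] gap 0.706 yang -73.02 x [-0.009 -0.001 -1.   ] q [0.23 0.61 1.54 0.   1.01 1.5 ]
```

View pics/scene15c.png

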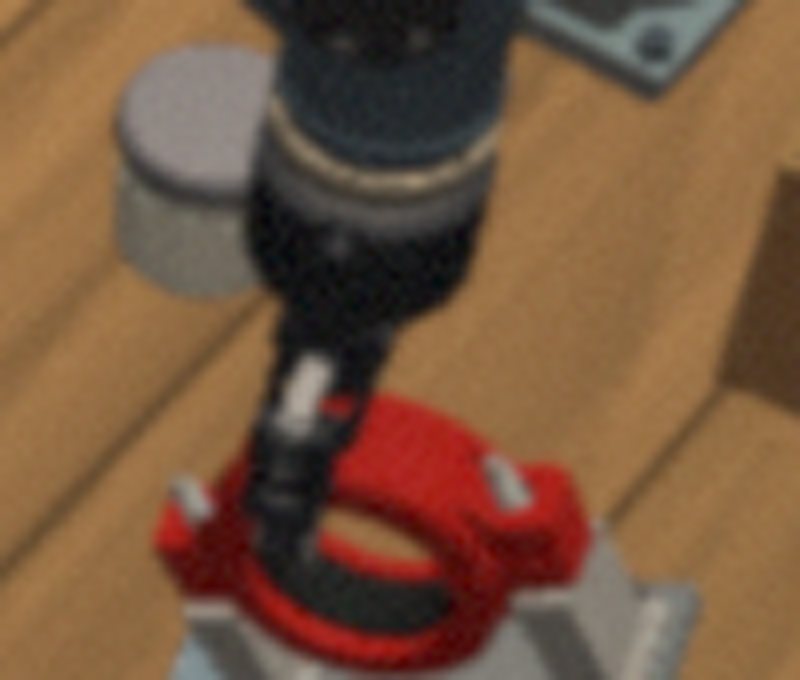

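Released with the force back to zero, and the half stays seated. Now I'll open fully, retract straight up, and check.

Emit:
play_rows([
  [0,0,0,0],
  [0,0,0,0],
  [0,0,0,0],
  [-0.01,0,0,0],
  [-0.03,0,0,0],
  [-0.06,0,0,0],
  [-0.09,0,0,0],
  [-0.12,0,0,0],
  [-0.14,0,0,0],
  [-0.15,0,0.03,0],
  [-0.15,0,0.07,0],
  [-0.15,0,0.11,0],
  [-0.15,0,0.13,0],
  [-0.15,0,0.13,0],
  [-0.15,0,0.13,0],
], claw=100)

```text
t: 15.65
tcp_pos: [0.4365, 0.2064, 0.3042]
tool_rot: [-0.697, -0.104, 0.702, -0.104]
force: [0.3, 0.3, 0.6]
finger_gap: 0.996
```

```bash
python3 - <<'E'
from t3 import *
st(); s=shot('scene16',310,140,100,75,8); save('top','top16')
E
```

```text
t 15.65 tcp [0.4365 0.2064 0.3042] F [0.3 0.3 0.6] T [ 0.02 -0.01  0.1 ] gap 0.996 yang -73.03 x [-0.006 -0.001 -1.   ] q [0.21 0.25 1.68 0.   1.22 1.48]
```

View pics/scene16c.png

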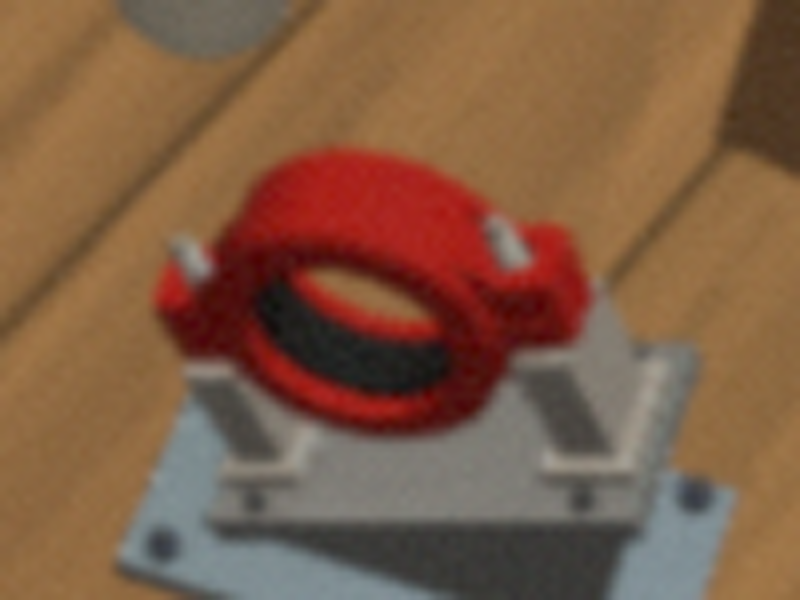

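View pics/scene16.png

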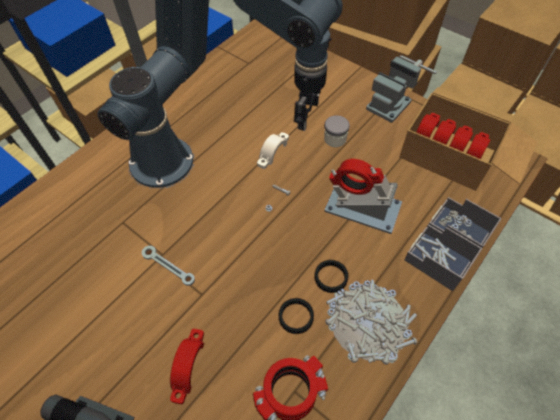

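```bash
python3 - <<'E'
import t3
from t3 import *
ps=least_squares(lambda p:np.concatenate([proj(s_,F(p,q))-u for s_,F,q,u in [(c,S,(-.065,-.06,.012),o(88,364,310,150)),(c,S,(.145,-.06,.0),o(488,500,310,150)),(c,S,(.145,.06,.012),o(552,303,310,150)),(c,Lw,(-.062,0,.034),o(134,121,310,150)),(c,Lw,(.062,0,.034),o(373,105,310,150))]]),[.58,.25,.3]).x
s=ld('scene16'); box=(322,150,70,42); O0=np.array([ps[0],ps[1],.135])
# ignore below the parting plane
m=np.zeros((42,70))
line=proj(s,np.array([Lw(ps,(x,-.023,.008)) for x in(-.1,.1)]))-[322,150]
for v in range(42):
    for u in range(70):
        (x0,y0),(x1,y1)=line
        if v>y0+(y1-y0)*(u-x0)/(x1-x0): m[v,u]=1
for fr in('xz','xzt','xyzt'):
    q=fitsil(s,box,O0,ps[2],np.radians(30),np.zeros(2),fr,m); _,RL=lh(ps)
    print(fr,q[:2],(RL.T@(q[2][0]-O0)*1000).round(1))
over(s,box,O0,ps[2],np.radians(30),(0,0),'fin',10)
E
```

```text
xz (array([ 0.05,  0.  , -0.56,  0.  ,  0.  ]), np.float64(129.3336799697809)) [-0.2  0.  -0.5]
xzt (array([-0.08,  0.  , -0.56, -1.  ,  0.  ]), np.float64(129.10255642053616)) [-0.3  0.  -0.4]
xyzt (array([ 0.26, -1.97,  1.83, -0.84,  0.  ]), np.float64(129.159003167143)) [ 1.1 -2.   1.5]
```

View pics/fin.png

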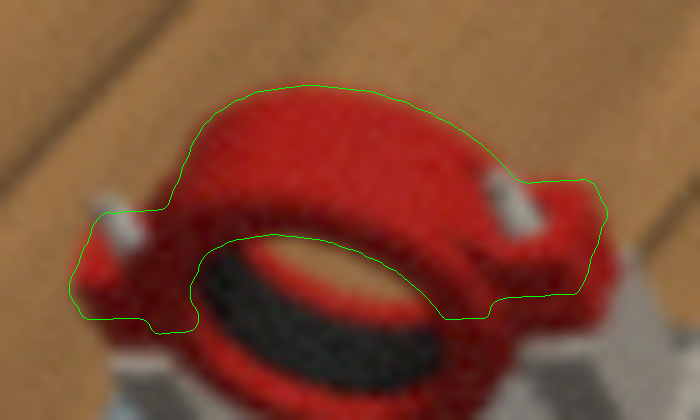

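The fit agrees with home: offset about 0.5 mm and tilt 29–30°. Nothing else has visibly moved in the scene view. I'll hand it in.

```bash
python3 -c "
from station import manip
print(manip.sign_off())"
```

```text
the job is handed in; nothing more can be done
None
```

The smaller red half is seated on both bolts of the lower half, released, and handed in at about 16 s of the 48 s allowed.

**How it was done:** The tool could not tilt, so I gripped the half at its crown and pressed its far pad on the low bolt tip. That turned it about 31° in the jaws. I then moved it above the bolts, corrected 2 mm along the slope, and lowered it slowly along the bolt axis. It met no resistance until the pads seated at about 17 N. I then opened the jaws and drew straight back.

**Last checks:**
- **Fit:** with sideways position held, the camera fit put the half about 0.5 mm from home, at 29–30° tilt. A fit with every direction free was weaker and gave about 2.7 mm, 1.5 mm of it along the bolts. Both are within the limits.
- **Bolts and force:** both bolts stick out of the pads, and the wrist force went to about zero on release.
- **Other items:** by eye in the final scene picture, the larger half, gaskets, tub, spanner, loose bolt and nut are where they were. I did not measure them.

The two cameras disagreed by 2–3.5 mm on where the stand is. I therefore aligned the half to the bolts within the scene camera alone.

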